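Erect a carton tray and pack brass angles interlocked in it

ROBOT

A 6-joint arm with a two-finger parallel gripper is mounted at the origin on the work surface. World frame = base frame: x ahead of the robot, y to its left, z up, the work surface at z = 0. Lengths are in mm, angles in rad, forces in N, time in s.
With the tool pointing down it reaches from about 400 to 925 mm from the base axis. Payload 12.5 kg.
Tool frame: the origin (TCP) lies at the very end of the fingers, on their centre line; the grasp point (between the pads) lies 19 mm behind it (bot.grip_point_offset is the distance from the TCP to the grasp point, in mm); z points along the fingers, y is the line along which they close (so a half turn about z gives the same grasp; the last joint's range is limited). The gripper opens to 95 mm and grips with 3 to 60 N. Pads are 20 mm wide; open, the fingers measure 119 mm over their backs; the gripper's body (75 mm by 180 mm) begins 59 mm behind the grasp point.
Start: joints at [-1.273, 0.491, 1.559, -0, 1.092, -0.106], TCP at [245.596, -574.743, 214.661] pointing down, gripper open.
Joint ranges: [-3.1, 3.1], [-0.84, 2.19], [0.05, 2.79], [-1.13, 4.28], [0.06, 2.93], [-2.69, 2.69]. Speed limits (rad/s): [2.22, 2.22, 2.79, 3.14, 3.14, 3.14].

INTERFACE

Orientations are given as a unit quaternion [w, x, y, z].
In Python, from cell import read_state, vision, order, bot gives the robot as it stands. The module is installed in compiled form; this text tells all that it offers.
- The arm moves only by the tool send_rows, never from a script. Its argument "steps" is a list that holds one entry, the list of rows, each a list of 5 numbers: the shift along the tool's x, y, z in cm, then the turn about the tool's z in units of 5 degrees (1.0 is 5 degrees), then the closure in counts, from 0 (fully open) to 255 (shut). A call has exactly 5 rows; each row shifts and turns the commanded pose from where the row before left it, along the tool's axes as they then stand; what a row does not reach is not made up. A row lasts 1/8 s, in which the tool goes at most 62.5 mm and 10.7 degrees, less where a joint would pass 70% of its speed; a pose out of reach is approached as far as the arm can. A call with a gripper value outside its range is refused whole. The fingers move at their own pace and stop on an object; "force" is the grip in N (left out, the last holds). Time passes only in rows, so rows that do not move let the fingers close, or fill a call up. It gives the time, the measured TCP pose, the force, the opening and the grip force at its end, in the units of the state.
- read_state(): the state, without advancing time (a new reading comes with each control period).
- vision.camera(name): name is "side" or "top"; returns a dict with "frame" (480x640x3 uint8, red, green, blue), "range_z" (480x640 float32, mm along the optical axis (not along the pixel's ray), 0 where there is no reading), "fx", "fy", "cx", "cy" (pixels), "rvec" (rotation vector, rad) and "tvec" (3), from world to camera coordinates, as OpenCV has them. Camera axes: x right, y down, z forward; pixel columns grow to the right and rows downward; lengths in mm; the calibration is good to about 2 mm. A picture is of the moment at which its call begins.
- order.close_job(): hands the job in; it is judged then, once.
The state is a dict: "clock": time; "qpos": joint angles; "qd": joint speeds; "tau": joint torques, N m; "position": TCP position; "ee_rot": TCP orientation; "force": force on the tool from outside, world axes, zero at the start; "wrist_torque": the same for the moment, N m; "finger_gap": finger opening in mm; "grasp_force": force on a finger pad.
Only numpy, scipy, OpenCV 4.12 (cv2) and the standard library are available. Lean on these libraries where they do the work, as an engineer would, in place of code of your own. Each camera call takes 0.05 s, during which the arm holds its last target. There are 200 camera calls.

TASK

First fold all four walls of the carton tray fully upright while the brass angle brackets are still on the bench; then pack every bracket into the tray, standing on end on the floor, square with the tray. Put two in a cell, the second turned half round from the first, so that the two angles face each other and their legs interlock into a closed square; fill cells in pairs, so that only an odd bracket stands alone (in the middle of its cell). Leave the walls upright, and leave the tape roll and the loose buckles among the brackets where they are.

Things in the scene. Friction and masses are not known exactly. Their poses are not given: they have to be found in the camera images.
- tray: Open carton tray, fixed on a plywood block. Origin on the bench under its centre; z up, y along it, x across. Floor 22 mm above the bench, 82 mm (x) by 222 mm (y), parted into three cells by two cross ribs 3 mm thick, 24 mm high at y = -37.5 and +37.5 mm. Four walls, 30 mm high, 4 mm thick, are hinged on the floor's edges (x = +-41, y = +-111 mm), at floor height, and lean out half raised at first.
- cell0 (a point): Centre of a cell's floor, at y = -75 mm in the tray's frame, at floor height (22 mm above the bench).
- cell1 (a point): Centre of a cell's floor, at y = 0 mm in the tray's frame, at floor height (22 mm above the bench).
- cell2 (a point): Centre of a cell's floor, at y = 75 mm in the tray's frame, at floor height (22 mm above the bench).
- wall_a (a joint): Hinge of the long (222 mm) wall on the tray's -x side, in rad: 0 lying flat outward, 1.571 upright (a stop). Starts at 0.6 to 1.0. Friction (0.3 N m, 10 N at the edge) holds it where it is left. Push it up from outside, following its edge in an arc; 30 mm from hinge to edge; upright, its 4 mm of card lie outside the hinge line.
- wall_b (a joint): Hinge of the long (222 mm) wall on the tray's +x side, in rad: 0 lying flat outward, 1.571 upright (a stop). Starts at 0.6 to 1.0. Friction (0.3 N m, 10 N at the edge) holds it where it is left. Push it up from outside, following its edge in an arc; 30 mm from hinge to edge; upright, its 4 mm of card lie outside the hinge line.
- wall_c (a joint): Hinge of the short (80 mm) wall on the tray's -y side, in rad: 0 lying flat outward, 1.571 upright (a stop). Starts at 0.6 to 1.0. Friction (0.3 N m, 10 N at the edge) holds it where it is left. Push it up from outside, following its edge in an arc; 30 mm from hinge to edge; upright, its 4 mm of card lie outside the hinge line.
- wall_d (a joint): Hinge of the short (80 mm) wall on the tray's +y side, in rad: 0 lying flat outward, 1.571 upright (a stop). Starts at 0.6 to 1.0. Friction (0.3 N m, 10 N at the edge) holds it where it is left. Push it up from outside, following its edge in an arc; 30 mm from hinge to edge; upright, its 4 mm of card lie outside the hinge line.
- angle1: Brass angle bracket standing on end, L-shaped from above: two legs 64 mm long, 5 mm thick, 50 mm tall; 0.25 kg. All alike; some may be absent. Origin on the underside at the centre of the 64 mm square the legs bound (not in metal); z up. One leg runs along x, mid-plane y = -29.5 mm, the other along y, mid-plane x = -29.5 mm; the angle opens to +x +y. Can be pinched from above across a leg.
- angle1_corner (a point): Outer corner of that bracket, underside: at (-32, -32, 0) mm in its frame.
- angle2: Brass angle bracket standing on end, L-shaped from above: two legs 64 mm long, 5 mm thick, 50 mm tall; 0.25 kg. All alike; some may be absent. Origin on the underside at the centre of the 64 mm square the legs bound (not in metal); z up. One leg runs along x, mid-plane y = -29.5 mm, the other along y, mid-plane x = -29.5 mm; the angle opens to +x +y. Can be pinched from above across a leg.
- angle2_corner (a point): Outer corner of that bracket, underside: at (-32, -32, 0) mm in its frame.
- angle3: Brass angle bracket standing on end, L-shaped from above: two legs 64 mm long, 5 mm thick, 50 mm tall; 0.25 kg. All alike; some may be absent. Origin on the underside at the centre of the 64 mm square the legs bound (not in metal); z up. One leg runs along x, mid-plane y = -29.5 mm, the other along y, mid-plane x = -29.5 mm; the angle opens to +x +y. Can be pinched from above across a leg.
- angle3_corner (a point): Outer corner of that bracket, underside: at (-32, -32, 0) mm in its frame.
- angle4: Brass angle bracket standing on end, L-shaped from above: two legs 64 mm long, 5 mm thick, 50 mm tall; 0.25 kg. All alike; some may be absent. Origin on the underside at the centre of the 64 mm square the legs bound (not in metal); z up. One leg runs along x, mid-plane y = -29.5 mm, the other along y, mid-plane x = -29.5 mm; the angle opens to +x +y. Can be pinched from above across a leg.
- angle4_corner (a point): Outer corner of that bracket, underside: at (-32, -32, 0) mm in its frame.
- angle5: Brass angle bracket standing on end, L-shaped from above: two legs 64 mm long, 5 mm thick, 50 mm tall; 0.25 kg. All alike; some may be absent. Origin on the underside at the centre of the 64 mm square the legs bound (not in metal); z up. One leg runs along x, mid-plane y = -29.5 mm, the other along y, mid-plane x = -29.5 mm; the angle opens to +x +y. Can be pinched from above across a leg.
- angle5_corner (a point): Outer corner of that bracket, underside: at (-32, -32, 0) mm in its frame.
- angle6: Brass angle bracket standing on end, L-shaped from above: two legs 64 mm long, 5 mm thick, 50 mm tall; 0.25 kg. All alike; some may be absent. Origin on the underside at the centre of the 64 mm square the legs bound (not in metal); z up. One leg runs along x, mid-plane y = -29.5 mm, the other along y, mid-plane x = -29.5 mm; the angle opens to +x +y. Can be pinched from above across a leg.
- angle6_corner (a point): Outer corner of that bracket, underside: at (-32, -32, 0) mm in its frame.
- tape: Bystander: roll of tape lying flat, 80 mm across, 28 mm high; origin under its centre.
- buckle1: Bystander: flat rectangular brass buckle, 40 x 30 x 5 mm; origin under its centre.
- buckle2: Bystander: as buckle1.
Mind the look-alikes: they are no part of the job. What is shaped like the angle1 but purple or white is not meant.

How it is judged (in metres and radians):
On the way:
1. all four walls are upright, with every bracket still on the bench (value of joint each of wall_a, wall_b, wall_c, wall_d above 1.45 rad and height (world z) of each of angle1, angle2, angle3, angle4, angle5, angle6 below 0.012 m), for 0.2 s.
At the end, for the whole second after the job is handed in: Walls upright (over 1.45 rad). Every bracket stands at rest on the tray floor, tilt under 0.1 rad, square with the tray within 0.15 rad, within 16 mm of a cell centre; two in a cell are turned half round (outer corners over 78 mm apart); at most one cell holds a single bracket (value of joint each of wall_a, wall_b, wall_c, wall_d above 1.45 rad and (horizontal distance between angle1 and cell0 below 0.016 m or horizontal distance between angle1 and cell1 below 0.016 m or horizontal distance between angle1 and cell2 below 0.016 m) and angle between each of angle1, angle2, angle3, angle4, angle5, angle6's own z axis and vertical below 0.1 rad and z of each of angle1, angle2, angle3, angle4, angle5, angle6 in the frame of cell0 below 0.006 m and (angle between the x axis of angle1 and the x axis of tray, either way round below 0.15 rad or angle between the x axis of angle1 and the y axis of tray, either way round below 0.15 rad) and linear speed of each of angle1, angle2, angle3, angle4, angle5, angle6 below 0.02 m/s and (horizontal distance between angle2 and cell0 below 0.016 m or horizontal distance between angle2 and cell1 below 0.016 m or horizontal distance between angle2 and cell2 below 0.016 m) and (angle between the x axis of angle2 and the x axis of tray, either way round below 0.15 rad or angle between the x axis of angle2 and the y axis of tray, either way round below 0.15 rad) and (horizontal distance between angle3 and cell0 below 0.016 m or horizontal distance between angle3 and cell1 below 0.016 m or horizontal distance between angle3 and cell2 below 0.016 m) and (angle between the x axis of angle3 and the x axis of tray, either way round below 0.15 rad or angle between the x axis of angle3 and the y axis of tray, either way round below 0.15 rad) and (horizontal distance between angle4 and cell0 below 0.016 m or horizontal distance between angle4 and cell1 below 0.016 m or horizontal distance between angle4 and cell2 below 0.016 m) and (angle between the x axis of angle4 and the x axis of tray, either way round below 0.15 rad or angle between the x axis of angle4 and the y axis of tray, either way round below 0.15 rad) and (horizontal distance between angle5 and cell0 below 0.016 m or horizontal distance between angle5 and cell1 below 0.016 m or horizontal distance between angle5 and cell2 below 0.016 m) and (angle between the x axis of angle5 and the x axis of tray, either way round below 0.15 rad or angle between the x axis of angle5 and the y axis of tray, either way round below 0.15 rad) and (horizontal distance between angle6 and cell0 below 0.016 m or horizontal distance between angle6 and cell1 below 0.016 m or horizontal distance between angle6 and cell2 below 0.016 m) and (angle between the x axis of angle6 and the x axis of tray, either way round below 0.15 rad or angle between the x axis of angle6 and the y axis of tray, either way round below 0.15 rad) and (horizontal distance between angle1 and angle2 above 0.035 m or horizontal distance between angle1_corner and angle2_corner above 0.078 m) and (horizontal distance between angle1 and angle3 above 0.035 m or horizontal distance between angle1_corner and angle3_corner above 0.078 m) and (horizontal distance between angle1 and angle4 above 0.035 m or horizontal distance between angle1_corner and angle4_corner above 0.078 m) and (horizontal distance between angle1 and angle5 above 0.035 m or horizontal distance between angle1_corner and angle5_corner above 0.078 m) and (horizontal distance between angle1 and angle6 above 0.035 m or horizontal distance between angle1_corner and angle6_corner above 0.078 m) and (horizontal distance between angle2 and angle3 above 0.035 m or horizontal distance between angle2_corner and angle3_corner above 0.078 m) and (horizontal distance between angle2 and angle4 above 0.035 m or horizontal distance between angle2_corner and angle4_corner above 0.078 m) and (horizontal distance between angle2 and angle5 above 0.035 m or horizontal distance between angle2_corner and angle5_corner above 0.078 m) and (horizontal distance between angle2 and angle6 above 0.035 m or horizontal distance between angle2_corner and angle6_corner above 0.078 m) and (horizontal distance between angle3 and angle4 above 0.035 m or horizontal distance between angle3_corner and angle4_corner above 0.078 m) and (horizontal distance between angle3 and angle5 above 0.035 m or horizontal distance between angle3_corner and angle5_corner above 0.078 m) and (horizontal distance between angle3 and angle6 above 0.035 m or horizontal distance between angle3_corner and angle6_corner above 0.078 m) and (horizontal distance between angle4 and angle5 above 0.035 m or horizontal distance between angle4_corner and angle5_corner above 0.078 m) and (horizontal distance between angle4 and angle6 above 0.035 m or horizontal distance between angle4_corner and angle6_corner above 0.078 m) and (horizontal distance between angle5 and angle6 above 0.035 m or horizontal distance between angle5_corner and angle6_corner above 0.078 m) and (horizontal distance between each of angle1, angle2, angle3, angle4, angle5, angle6 and cell0 above 0.016 m or (horizontal distance between angle1 and cell0 below 0.016 m and (horizontal distance between angle1 and angle2 below 0.035 m or horizontal distance between angle1 and angle3 below 0.035 m or horizontal distance between angle1 and angle4 below 0.035 m or horizontal distance between angle1 and angle5 below 0.035 m or horizontal distance between angle1 and angle6 below 0.035 m)) or (horizontal distance between angle2 and cell0 below 0.016 m and (horizontal distance between angle2 and angle1 below 0.035 m or horizontal distance between angle2 and angle3 below 0.035 m or horizontal distance between angle2 and angle4 below 0.035 m or horizontal distance between angle2 and angle5 below 0.035 m or horizontal distance between angle2 and angle6 below 0.035 m)) or (horizontal distance between angle3 and cell0 below 0.016 m and (horizontal distance between angle3 and angle1 below 0.035 m or horizontal distance between angle3 and angle2 below 0.035 m or horizontal distance between angle3 and angle4 below 0.035 m or horizontal distance between angle3 and angle5 below 0.035 m or horizontal distance between angle3 and angle6 below 0.035 m)) or (horizontal distance between angle4 and cell0 below 0.016 m and (horizontal distance between angle4 and angle1 below 0.035 m or horizontal distance between angle4 and angle2 below 0.035 m or horizontal distance between angle4 and angle3 below 0.035 m or horizontal distance between angle4 and angle5 below 0.035 m or horizontal distance between angle4 and angle6 below 0.035 m)) or (horizontal distance between angle5 and cell0 below 0.016 m and (horizontal distance between angle5 and angle1 below 0.035 m or horizontal distance between angle5 and angle2 below 0.035 m or horizontal distance between angle5 and angle3 below 0.035 m or horizontal distance between angle5 and angle4 below 0.035 m or horizontal distance between angle5 and angle6 below 0.035 m)) or (horizontal distance between angle6 and cell0 below 0.016 m and (horizontal distance between angle6 and angle1 below 0.035 m or horizontal distance between angle6 and angle2 below 0.035 m or horizontal distance between angle6 and angle3 below 0.035 m or horizontal distance between angle6 and angle4 below 0.035 m or horizontal distance between angle6 and angle5 below 0.035 m)) or horizontal distance between each of angle1, angle2, angle3, angle4, angle5, angle6 and cell1 above 0.016 m or (horizontal distance between angle1 and cell1 below 0.016 m and (horizontal distance between angle1 and angle2 below 0.035 m or horizontal distance between angle1 and angle3 below 0.035 m or horizontal distance between angle1 and angle4 below 0.035 m or horizontal distance between angle1 and angle5 below 0.035 m or horizontal distance between angle1 and angle6 below 0.035 m)) or (horizontal distance between angle2 and cell1 below 0.016 m and (horizontal distance between angle2 and angle1 below 0.035 m or horizontal distance between angle2 and angle3 below 0.035 m or horizontal distance between angle2 and angle4 below 0.035 m or horizontal distance between angle2 and angle5 below 0.035 m or horizontal distance between angle2 and angle6 below 0.035 m)) or (horizontal distance between angle3 and cell1 below 0.016 m and (horizontal distance between angle3 and angle1 below 0.035 m or horizontal distance between angle3 and angle2 below 0.035 m or horizontal distance between angle3 and angle4 below 0.035 m or horizontal distance between angle3 and angle5 below 0.035 m or horizontal distance between angle3 and angle6 below 0.035 m)) or (horizontal distance between angle4 and cell1 below 0.016 m and (horizontal distance between angle4 and angle1 below 0.035 m or horizontal distance between angle4 and angle2 below 0.035 m or horizontal distance between angle4 and angle3 below 0.035 m or horizontal distance between angle4 and angle5 below 0.035 m or horizontal distance between angle4 and angle6 below 0.035 m)) or (horizontal distance between angle5 and cell1 below 0.016 m and (horizontal distance between angle5 and angle1 below 0.035 m or horizontal distance between angle5 and angle2 below 0.035 m or horizontal distance between angle5 and angle3 below 0.035 m or horizontal distance between angle5 and angle4 below 0.035 m or horizontal distance between angle5 and angle6 below 0.035 m)) or (horizontal distance between angle6 and cell1 below 0.016 m and (horizontal distance between angle6 and angle1 below 0.035 m or horizontal distance between angle6 and angle2 below 0.035 m or horizontal distance between angle6 and angle3 below 0.035 m or horizontal distance between angle6 and angle4 below 0.035 m or horizontal distance between angle6 and angle5 below 0.035 m))) and (horizontal distance between each of angle1, angle2, angle3, angle4, angle5, angle6 and cell0 above 0.016 m or (horizontal distance between angle1 and cell0 below 0.016 m and (horizontal distance between angle1 and angle2 below 0.035 m or horizontal distance between angle1 and angle3 below 0.035 m or horizontal distance between angle1 and angle4 below 0.035 m or horizontal distance between angle1 and angle5 below 0.035 m or horizontal distance between angle1 and angle6 below 0.035 m)) or (horizontal distance between angle2 and cell0 below 0.016 m and (horizontal distance between angle2 and angle1 below 0.035 m or horizontal distance between angle2 and angle3 below 0.035 m or horizontal distance between angle2 and angle4 below 0.035 m or horizontal distance between angle2 and angle5 below 0.035 m or horizontal distance between angle2 and angle6 below 0.035 m)) or (horizontal distance between angle3 and cell0 below 0.016 m and (horizontal distance between angle3 and angle1 below 0.035 m or horizontal distance between angle3 and angle2 below 0.035 m or horizontal distance between angle3 and angle4 below 0.035 m or horizontal distance between angle3 and angle5 below 0.035 m or horizontal distance between angle3 and angle6 below 0.035 m)) or (horizontal distance between angle4 and cell0 below 0.016 m and (horizontal distance between angle4 and angle1 below 0.035 m or horizontal distance between angle4 and angle2 below 0.035 m or horizontal distance between angle4 and angle3 below 0.035 m or horizontal distance between angle4 and angle5 below 0.035 m or horizontal distance between angle4 and angle6 below 0.035 m)) or (horizontal distance between angle5 and cell0 below 0.016 m and (horizontal distance between angle5 and angle1 below 0.035 m or horizontal distance between angle5 and angle2 below 0.035 m or horizontal distance between angle5 and angle3 below 0.035 m or horizontal distance between angle5 and angle4 below 0.035 m or horizontal distance between angle5 and angle6 below 0.035 m)) or (horizontal distance between angle6 and cell0 below 0.016 m and (horizontal distance between angle6 and angle1 below 0.035 m or horizontal distance between angle6 and angle2 below 0.035 m or horizontal distance between angle6 and angle3 below 0.035 m or horizontal distance between angle6 and angle4 below 0.035 m or horizontal distance between angle6 and angle5 below 0.035 m)) or horizontal distance between each of angle1, angle2, angle3, angle4, angle5, angle6 and cell2 above 0.016 m or (horizontal distance between angle1 and cell2 below 0.016 m and (horizontal distance between angle1 and angle2 below 0.035 m or horizontal distance between angle1 and angle3 below 0.035 m or horizontal distance between angle1 and angle4 below 0.035 m or horizontal distance between angle1 and angle5 below 0.035 m or horizontal distance between angle1 and angle6 below 0.035 m)) or (horizontal distance between angle2 and cell2 below 0.016 m and (horizontal distance between angle2 and angle1 below 0.035 m or horizontal distance between angle2 and angle3 below 0.035 m or horizontal distance between angle2 and angle4 below 0.035 m or horizontal distance between angle2 and angle5 below 0.035 m or horizontal distance between angle2 and angle6 below 0.035 m)) or (horizontal distance between angle3 and cell2 below 0.016 m and (horizontal distance between angle3 and angle1 below 0.035 m or horizontal distance between angle3 and angle2 below 0.035 m or horizontal distance between angle3 and angle4 below 0.035 m or horizontal distance between angle3 and angle5 below 0.035 m or horizontal distance between angle3 and angle6 below 0.035 m)) or (horizontal distance between angle4 and cell2 below 0.016 m and (horizontal distance between angle4 and angle1 below 0.035 m or horizontal distance between angle4 and angle2 below 0.035 m or horizontal distance between angle4 and angle3 below 0.035 m or horizontal distance between angle4 and angle5 below 0.035 m or horizontal distance between angle4 and angle6 below 0.035 m)) or (horizontal distance between angle5 and cell2 below 0.016 m and (horizontal distance between angle5 and angle1 below 0.035 m or horizontal distance between angle5 and angle2 below 0.035 m or horizontal distance between angle5 and angle3 below 0.035 m or horizontal distance between angle5 and angle4 below 0.035 m or horizontal distance between angle5 and angle6 below 0.035 m)) or (horizontal distance between angle6 and cell2 below 0.016 m and (horizontal distance between angle6 and angle1 below 0.035 m or horizontal distance between angle6 and angle2 below 0.035 m or horizontal distance between angle6 and angle3 below 0.035 m or horizontal distance between angle6 and angle4 below 0.035 m or horizontal distance between angle6 and angle5 below 0.035 m))) and (horizontal distance between each of angle1, angle2, angle3, angle4, angle5, angle6 and cell1 above 0.016 m or (horizontal distance between angle1 and cell1 below 0.016 m and (horizontal distance between angle1 and angle2 below 0.035 m or horizontal distance between angle1 and angle3 below 0.035 m or horizontal distance between angle1 and angle4 below 0.035 m or horizontal distance between angle1 and angle5 below 0.035 m or horizontal distance between angle1 and angle6 below 0.035 m)) or (horizontal distance between angle2 and cell1 below 0.016 m and (horizontal distance between angle2 and angle1 below 0.035 m or horizontal distance between angle2 and angle3 below 0.035 m or horizontal distance between angle2 and angle4 below 0.035 m or horizontal distance between angle2 and angle5 below 0.035 m or horizontal distance between angle2 and angle6 below 0.035 m)) or (horizontal distance between angle3 and cell1 below 0.016 m and (horizontal distance between angle3 and angle1 below 0.035 m or horizontal distance between angle3 and angle2 below 0.035 m or horizontal distance between angle3 and angle4 below 0.035 m or horizontal distance between angle3 and angle5 below 0.035 m or horizontal distance between angle3 and angle6 below 0.035 m)) or (horizontal distance between angle4 and cell1 below 0.016 m and (horizontal distance between angle4 and angle1 below 0.035 m or horizontal distance between angle4 and angle2 below 0.035 m or horizontal distance between angle4 and angle3 below 0.035 m or horizontal distance between angle4 and angle5 below 0.035 m or horizontal distance between angle4 and angle6 below 0.035 m)) or (horizontal distance between angle5 and cell1 below 0.016 m and (horizontal distance between angle5 and angle1 below 0.035 m or horizontal distance between angle5 and angle2 below 0.035 m or horizontal distance between angle5 and angle3 below 0.035 m or horizontal distance between angle5 and angle4 below 0.035 m or horizontal distance between angle5 and angle6 below 0.035 m)) or (horizontal distance between angle6 and cell1 below 0.016 m and (horizontal distance between angle6 and angle1 below 0.035 m or horizontal distance between angle6 and angle2 below 0.035 m or horizontal distance between angle6 and angle3 below 0.035 m or horizontal distance between angle6 and angle4 below 0.035 m or horizontal distance between angle6 and angle5 below 0.035 m)) or horizontal distance between each of angle1, angle2, angle3, angle4, angle5, angle6 and cell2 above 0.016 m or (horizontal distance between angle1 and cell2 below 0.016 m and (horizontal distance between angle1 and angle2 below 0.035 m or horizontal distance between angle1 and angle3 below 0.035 m or horizontal distance between angle1 and angle4 below 0.035 m or horizontal distance between angle1 and angle5 below 0.035 m or horizontal distance between angle1 and angle6 below 0.035 m)) or (horizontal distance between angle2 and cell2 below 0.016 m and (horizontal distance between angle2 and angle1 below 0.035 m or horizontal distance between angle2 and angle3 below 0.035 m or horizontal distance between angle2 and angle4 below 0.035 m or horizontal distance between angle2 and angle5 below 0.035 m or horizontal distance between angle2 and angle6 below 0.035 m)) or (horizontal distance between angle3 and cell2 below 0.016 m and (horizontal distance between angle3 and angle1 below 0.035 m or horizontal distance between angle3 and angle2 below 0.035 m or horizontal distance between angle3 and angle4 below 0.035 m or horizontal distance between angle3 and angle5 below 0.035 m or horizontal distance between angle3 and angle6 below 0.035 m)) or (horizontal distance between angle4 and cell2 below 0.016 m and (horizontal distance between angle4 and angle1 below 0.035 m or horizontal distance between angle4 and angle2 below 0.035 m or horizontal distance between angle4 and angle3 below 0.035 m or horizontal distance between angle4 and angle5 below 0.035 m or horizontal distance between angle4 and angle6 below 0.035 m)) or (horizontal distance between angle5 and cell2 below 0.016 m and (horizontal distance between angle5 and angle1 below 0.035 m or horizontal distance between angle5 and angle2 below 0.035 m or horizontal distance between angle5 and angle3 below 0.035 m or horizontal distance between angle5 and angle4 below 0.035 m or horizontal distance between angle5 and angle6 below 0.035 m)) or (horizontal distance between angle6 and cell2 below 0.016 m and (horizontal distance between angle6 and angle1 below 0.035 m or horizontal distance between angle6 and angle2 below 0.035 m or horizontal distance between angle6 and angle3 below 0.035 m or horizontal distance between angle6 and angle4 below 0.035 m or horizontal distance between angle6 and angle5 below 0.035 m)))); the robot touches nothing.
It fails at once if the tape roll or a loose buckle is pushed away by more than 5 cm (distance of any of tape, buckle1, buckle2 from where it was at the start of the episode above 0.05 m).
Of angle1, angle2, angle3, angle4, angle5, angle6 only 4 to 6 are there at a start; the rules pass over those that are not, and their reading is None.
At some moment in a run one of angle1, angle2, angle3, angle4, angle5, angle6 may be knocked a few centimetres aside while the robot is not near it.
It also fails if it takes over 210 s, if anything falls off the work surface, if the arm or the gripper's body presses on something with over 40 N, if the wrist force passes 120 N, or if a joint passes its speed limit or range.

## Working session

There is one attempt and no reset: what is moved stays moved. The work goes in short steps, Python scripts to look and compute and a tool call to move; the robot and the scene stay as the last step left them, time stands still between calls to the robot, and variables do not carry over. Pictures are saved under pics/ and viewed, at most 14 in all, crops included, and the job is handed in when it is done.

Besides the shell and the picture viewer there is one more tool, called in YAML: its name, and indented under it one key for each argument. send_rows: Moves the arm, as the interface text tells. Its arguments: {"type":"object","properties":{"steps":{"type":"array"},"force":{"type":"number"}},"required":["steps"]}

```bash
mkdir -p pics; cat > h.py <<'E'
import numpy as np, cv2
from cell import read_state, vision, order, bot
def cam(n):
    c=vision.camera(n); c['R']=cv2.Rodrigues(np.array(c['rvec'],float))[0]; c['t']=np.array(c['tvec'],float).ravel(); return c
def world(c,u,v,d):
    p=np.stack([(u-c['cx'])/c['fx']*d,(v-c['cy'])/c['fy']*d,d],-1); return (p-c['t'])@c['R']
def cloud(c):
    v,u=np.mgrid[0:480,0:640]; return world(c,u,v,c['range_z'].astype(float))
def ray(c,u,v,z):
    d=np.array([(u-c['cx'])/c['fx'],(v-c['cy'])/c['fy'],1.])@c['R']; o=-c['t']@c['R']; return o+d*(z-o[2])/d[2]
def save(c,n): cv2.imwrite('pics/'+n,c['frame'][:,:,::-1])
E
python3 - <<'E'
from h import *
s=read_state(); print({k:np.round(v,3) for k,v in s.items()})
for n in('top','side'):
    c=cam(n); save(c,n+'0.png'); print(n,c['fx'],c['cx'],c['cy'],-c['t']@c['R'],c['R'].round(2).tolist())
E
```

```text
{'clock': np.float64(0.0), 'qpos': array([-1.273,  0.492,  1.559, -0.   ,  1.092, -0.106]), 'qd': array([ 0.002, -0.001,  0.001, -0.001,  0.001,  0.002]), 'tau': array([ 1.0000e-03, -6.1265e+01, -2.5819e+01,  6.9000e-02,  4.8000e-02,
       -0.0000e+00]), 'position': array([ 245.519, -574.501,  214.079]), 'ee_rot': array([-0.001,  0.98 ,  0.201, -0.   ]), 'force': array([-0.266,  0.335,  0.06 ]), 'wrist_torque': array([0.032, 0.053, 0.009]), 'grasp_force': np.float64(0.0), 'finger_gap': np.float64(95.116)}
top 602.3012834538708 323.3573966600621 234.70818933135052 [ 439.0052886   -64.07485667 1269.7941367 ] [[0.01, -1.0, 0.01], [-1.0, -0.01, -0.08], [0.08, -0.01, -1.0]]
side 584.73664943911 317.16292385967427 241.7615269346235 [211.21558996 759.25599394 570.29565135] [[-0.94, -0.33, -0.02], [-0.15, 0.5, -0.85], [0.29, -0.8, -0.52]]
```

View pics/top0.png

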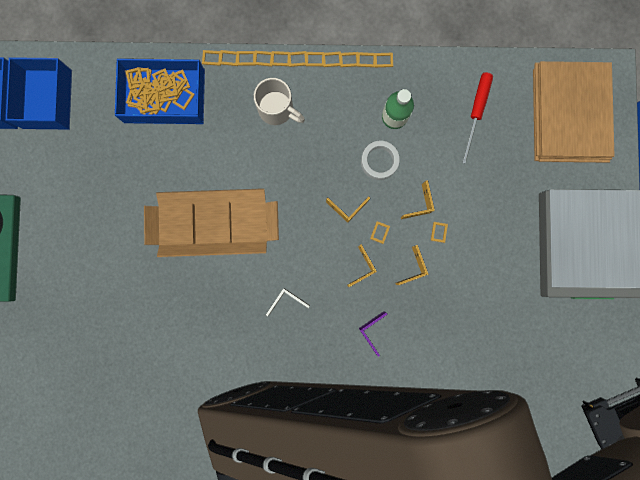

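View pics/side0.png

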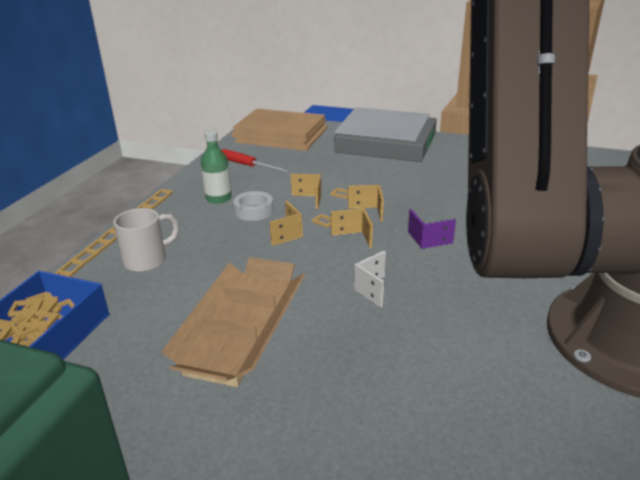

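The top view shows four yellow brackets with corners near (348,221), (433,211), (375,271) and (427,273). The look-alikes are the white L at (287,290), the purple L at (362,328), the buckles at (380,232) and (440,232), the chain at (300,59) and the buckle bin at (158,90). I choose the four yellow L's. The tray is at (212,222).

```bash
cat >> h.py <<'E'
def brackets(c,zt=50,dz=9,show=None,box=None):
    hsv=cv2.cvtColor(c['frame'],cv2.COLOR_RGB2HSV); W=cloud(c)
    gold=(hsv[...,0]>14)&(hsv[...,0]<28)&(hsv[...,1]>120)
    m=gold&(abs(W[...,2]-zt)<dz)&(W[...,0]<640)&(W[...,0]>300)&(abs(W[...,1])<420)
    if box: m&=(W[...,0]>box[0])&(W[...,0]<box[1])&(W[...,1]>box[2])&(W[...,1]<box[3])
    n,l,st,_=cv2.connectedComponentsWithStats(m.astype(np.uint8))
    out=[]
    for i in range(1,n):
        if st[i,4]<60: continue
        v,u=np.nonzero(l==i)
        P=np.array([ray(c,a,b,zt)[:2] for a,b in zip(u,v)],np.float32)
        _,T=cv2.minEnclosingTriangle(P.reshape(-1,1,2)); T=T.reshape(3,2)
        L=[np.linalg.norm(T[(k+1)%3]-T[(k+2)%3]) for k in range(3)]; k=int(np.argmax(L))
        C=T[k]; a=T[(k+1)%3]-C; b=T[(k+2)%3]-C
        if a[0]*b[1]-a[1]*b[0]<0: a,b=b,a
        # bracket frame x along a, y along b
        # refine by line fits to pixels of each leg
        ang=[]
        for e in (a,b):
            e=e/np.linalg.norm(e); q=P-C; s=q@e; w=abs(q@np.array([-e[1],e[0]])); s_=(s>12)&(s<60)&(w<8)
            d=cv2.fitLine(P[s_],cv2.DIST_HUBER,0,.01,.01).ravel(); dd=d[:2]*np.sign(d[:2]@e); ang.append((np.arctan2(dd[1],dd[0]),d[2:]))
        th=np.angle(np.exp(1j*ang[0][0])+np.exp(1j*(ang[1][0]-np.pi/2)))
        ex=np.array([np.cos(th),np.sin(th)]); ey=np.array([-ex[1],ex[0]])
        # mid-plane offsets
        o=ex*(ang[1][1]@ex+29.5)+ey*(ang[0][1]@ey+29.5)
        out.append((o,th,np.degrees(np.angle(np.exp(1j*(ang[1][0]-ang[0][0])))),st[i,4],np.round((u.mean(),v.mean()))))
    return out
E
python3 - <<'E'
from h import *
c=cam('top')
for b in brackets(c): print(b[0].round(1),np.degrees(b[1]).round(1),b[2].round(1),b[3],b[4])
W=cloud(c); hsv=cv2.cvtColor(c['frame'],cv2.COLOR_RGB2HSV)
wood=(hsv[...,0]>8)&(hsv[...,0]<22)&(hsv[...,1]>60)
roi=np.zeros_like(wood); roi[170:280,130:300]=1
for lo,hi in((19,25),(26,60)):
    P=W[wood&roi&(W[...,2]>lo)&(W[...,2]<hi)][:,:2].astype(np.float32); print(lo,len(P),cv2.minAreaRect(P))
v=W[222,140:290]; print([(140+i,*p.round().astype(int)) for i,p in enumerate(v) if i%3==0])
print([(r,*W[r,212].round().astype(int)) for r in range(180,266,2)])
cv2.imwrite('pics/crop1.png',cv2.resize(np.hstack([c['frame'][160:310,130:450]])[:,:,::-1],(800,375),interpolation=cv2.INTER_CUBIC))
E
```

```text
Traceback (most recent call last):
  File "h.py", line 32, in brackets
    d=cv2.fitLine(P[s_],cv2.DIST_HUBER,0,.01,.01).ravel(); dd=d[:2]*np.sign(d[:2]@e); ang.append((np.arctan2(dd[1],dd[0]),d[2:]))
      ~~~~~~~~~~~^^^^^^^^^^^^^^^^^^^^^^^^^^^^^^^^
cv2.error: OpenCV(4.12.0) /io/opencv/modules/imgproc/src/linefit.cpp:50: error: (-215:Assertion failed) count > 0 in function 'fitLine2D_wods'
```

```bash
sed -i "s/            d=cv2.fitLine/            if s_.sum()<15: break\n            d=cv2.fitLine/; s/        th=np.angle/        if len(ang)<2: print('skip',st[i],C,a,b); continue\n        th=np.angle/" h.py
python3 - <<'E'
from h import *
c=cam('top')
for b in brackets(c): print(b[0].round(1),np.degrees(b[1]).round(1),b[2].round(1),b[3],b[4])
W=cloud(c); hsv=cv2.cvtColor(c['frame'],cv2.COLOR_RGB2HSV)
print('hsv',hsv[205,212],hsv[210,353],hsv[267,413])
wood=(hsv[...,0]>8)&(hsv[...,0]<22)&(hsv[...,1]>60)
roi=np.zeros_like(wood); roi[170:280,130:300]=1
for lo,hi in((19,25),(26,60)):
    P=W[wood&roi&(W[...,2]>lo)&(W[...,2]<hi)][:,:2].astype(np.float32); print(lo,len(P),cv2.minAreaRect(P))
v=W[222,140:290]; print([(140+i,*p.round().astype(int).tolist()) for i,p in enumerate(v) if i%3==0])
print([(r,*W[r,212].round().astype(int).tolist()) for r in range(180,266,2)])
cv2.imwrite('pics/crop1.png',cv2.resize(np.hstack([c['frame'][160:310,130:450]])[:,:,::-1],(800,375),interpolation=cv2.INTER_CUBIC))
E
```

```text
skip [191 203   3  40  81] [593.4085  191.90517] [-0.09075928  8.097305  ] [-110.25702    -2.906723]
skip [228 202   3  40  68] [516.6769  119.06893] [ 0.04815674 -4.536072  ] [133.068       2.9256668]
[ 608.1 -261. ] 13.5 88.6 156 [424. 204.]
[ 606.5 -123.3] -42.7 88.8 150 [348. 208.]
[ 470.9 -138. ] 29.5 90.0 148 [364. 268.]
[ 473.1 -245. ] 20.5 89.8 158 [417. 268.]
hsv [ 17 125 165] [ 94  32 128] [ 80  19 124]
19 3310 ((557.9231567382812, 156.40875244140625), (102.05924987792969, 241.08042907714844), 2.681034803390503)
26 3943 ((556.0845336914062, 157.2609405517578), (133.92112731933594, 275.12994384765625), 2.652200937271118)
[(140, 558, 312, 2), (143, 558, 305, 6), (146, 554, 289, 40), (149, 555, 284, 37), (152, 556, 279, 30), (155, 556, 274, 29), (158, 557, 270, 20), (161, 556, 262, 25), (164, 557, 257, 22), (167, 557, 250, 23), (170, 557, 244, 22), (173, 556, 237, 28), (176, 557, 232, 21), (179, 557, 225, 24), (182, 557, 219, 26), (185, 557, 213, 23), (188, 557, 207, 22), (191, 555, 196, 47), (194, 557, 194, 27), (197, 557, 188, 26), (200, 557, 182, 23), (203, 558, 176, 21), (
[... 766 characters left out ...]
57, 33), (200, 603, 158, 27), (202, 599, 158, 24), (204, 595, 158, 21), (206, 591, 157, 27), (208, 587, 158, 23), (210, 582, 157, 25), (212, 578, 157, 25), (214, 575, 159, 17), (216, 569, 156, 29), (218, 566, 158, 20), (220, 562, 157, 24), (222, 558, 157, 22), (224, 553, 157, 22), (226, 550, 158, 19), (228, 545, 157, 24), (230, 541, 156, 27), (232, 537, 156, 25), (234, 533, 157, 18), (236, 529, 157, 21), (238, 524, 156, 24), (240, 521, 157, 17), (242, 516, 156, 26), (244, 439, -64, 1270), (246, 507, 155, 27), (248, 503, 154, 32), (250, 499, 154, 33), (252, 495, 153, 37), (254, 490, 152, 44), (256, 488, 159, 4), (258, 484, 160, -3), (260, 479, 159, 3), (262, 475, 159, 2), (264, 471, 160, -3)]
```

View pics/crop1.png

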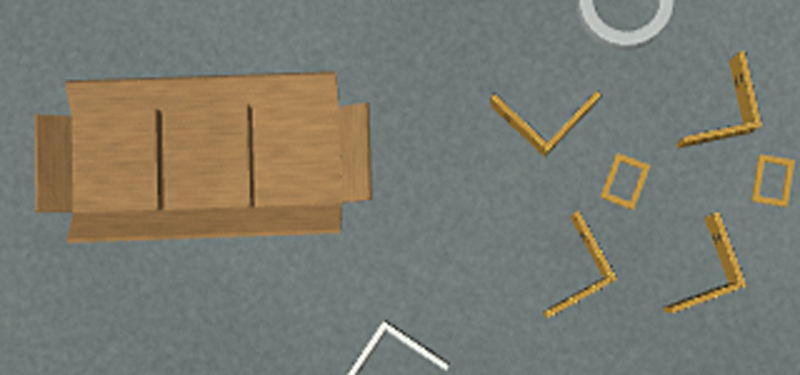

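Crop: the four yellow L's are confirmed as brackets. The tray is centred near (212,222) with its long axis about 2.7° off world y. Next I'll plan the folding.

```bash
cat >> h.py <<'E'
TC=np.array([557.5,157.5]); TH=np.radians(2.67)
def t2w(x,y): return TC+[np.cos(TH)*x-np.sin(TH)*y, np.sin(TH)*x+np.cos(TH)*y]
def w2t(p): d=np.array(p[:2])-TC; return np.array([np.cos(TH)*d[0]+np.sin(TH)*d[1],-np.sin(TH)*d[0]+np.cos(TH)*d[1]])
def pose(s=None):
    s=s or read_state(); w,x,y,z=s['ee_rot']; return np.array(s['position']),np.arctan2(2*(x*y+w*z),1-2*(y*y+z*z))
def rows(p0,a0,p1,a1,n=None,g=0):
    p0=np.array(p0,float);p1=np.array(p1,float); da=np.degrees((a1-a0+np.pi)%(2*np.pi)-np.pi)
    n=n or int(np.ceil(max(np.linalg.norm(p1-p0)/50,abs(da)/10,1)))
    d=(p1-p0)/n/10; R=[]
    for i in range(n):
        a=a0+np.radians(da)*i/n
        R.append([round(float(d[0]*np.cos(a)+d[1]*np.sin(a)),2),round(float(d[0]*np.sin(a)-d[1]*np.cos(a)),2),round(float(-d[2]),2),round(-da/n/5,2),g])
    return R
PT=np.pi/2+TH
E
python3 - <<'E'
from h import *
p,a=pose(); print(p,np.degrees(a))
print(rows(p,a,[*t2w(-90,0),200],PT,n=15,g=255))
E
```

```text
[ 245.55009505 -574.58240349  214.30089376] 23.136276057890292
[[3.27, -3.88, 0.1, np.float64(-0.93), 255], [3.57, -3.6, 0.1, np.float64(-0.93), 255], [3.85, -3.3, 0.1, np.float64(-0.93), 255], [4.1, -2.98, 0.1, np.float64(-0.93), 255], [4.33, -2.64, 0.1, np.float64(-0.93), 255], [4.53, -2.28, 0.1, np.float64(-0.93), 255], [4.7, -1.91, 0.1, np.float64(-0.93), 255], [4.84, -1.52, 0.1, np.float64(-0.93), 255], [4.95, -1.13, 0.1, np.float64(-0.93), 255], [5.02, -0.72, 0.1, np.float64(-0.93), 255], [5.06, -0.31, 0.1, np.float64(-0.93), 255], [5.07, 0.1, 0.1, np.float64(-0.93), 255], [5.05, 0.51, 0.1, np.float64(-0.93), 255], [4.99, 0.91, 0.1, np.float64(-0.93), 255], [4.9, 1.31, 0.1, np.float64(-0.93), 255]]
```

send_rows:
  steps:
    - [[3.3,-3.9,0.1,-0.93,255],[3.6,-3.6,0.1,-0.93,255],[3.85,-3.3,0.1,-0.93,255],[4.1,-3.0,0.1,-0.93,255],[4.3,-2.6,0.1,-0.93,255]]
  force: 60

```text
clock: 0.82
position: [320.1, -330.5, 209.6]
ee_rot: [0.0, 0.919, 0.395, 0.0]
force: [1.0, -0.2, -1.0]
finger_gap: 50.8
grasp_force: 0.0
```

send_rows:
  steps:
    - [[4.5,-2.3,0.1,-0.93,255],[4.7,-1.9,0.1,-0.93,255],[4.8,-1.5,0.1,-0.93,255],[4.95,-1.1,0.1,-0.93,255],[5.0,-0.7,0.1,-0.93,255]]

```text
clock: 1.45
position: [393.7, -88.8, 204.7]
ee_rot: [0.0, 0.82, 0.572, 0.0]
force: [1.4, -1.0, -0.2]
finger_gap: 2.3
grasp_force: 0.0
```

send_rows:
  steps:
    - [[5.0,-0.3,0.1,-0.93,255],[5.0,0.1,0.1,-0.93,255],[5.0,0.5,0.1,-0.93,255],[5.0,0.9,0.1,-0.93,255],[4.9,1.3,0.1,-0.93,255]]

```text
clock: 2.08
position: [466.3, 152.6, 199.6]
ee_rot: [0.0, 0.688, 0.726, 0.0]
force: [-0.1, -0.2, 0.2]
finger_gap: 0.5
grasp_force: 0.0
```

```bash
python3 - <<'E'
from h import *
p,a=pose(); print(p,np.degrees(a),w2t(p),read_state()['force'],read_state()['finger_gap'])
print(rows(p,a,[*t2w(-88,0),200],PT,g=255))
c=cam('top')
for b in brackets(c): print(b[0].round(1),np.degrees(b[1]).round(1),b[2].round(1),b[3],b[4])
hsv=cv2.cvtColor(c['frame'],cv2.COLOR_RGB2HSV)
g=((hsv[...,0]>14)&(hsv[...,0]<28)&(hsv[...,1]>120)).astype(np.uint8); n,l,st,ce=cv2.connectedComponentsWithStats(g); print([(s[4],k.round()) for s,k in zip(st,ce) if 60<s[4]<1000])
E
```

```text
[466.33401517 152.60747649 199.61315031] 93.05108324101398 [-91.29492581  -0.64038822] [-0.13788053 -0.17627082  0.19318388] 0.5199720463921906
[[0.06, 0.33, -0.04, np.float64(0.08), 255]]
skip [228 202   3  40  73] [516.6769  119.06895] [ 0.046875  -4.4155426] [147.52698     3.2434769]
[ 608.  -260.9] 12.8 89.9 155 [424. 204.]
[ 606.6 -123.2] -43.0 88.4 147 [348. 208.]
[ 470.9 -138. ] 29.4 90.2 147 [364. 268.]
[ 473.1 -244.9] 20.4 89.8 160 [417. 268.]
[(np.int32(297), array([423., 202.])), (np.int32(211), array([345., 209.])), (np.int32(237), array([150., 215.])), (np.int32(135), array([380., 232.])), (np.int32(141), array([439., 232.])), (np.int32(191), array([364., 266.])), (np.int32(251), array([417., 266.]))]
```

send_rows:
  steps:
    - [[0.05,0.0,4.2,0.08,255],[0,0,4.2,0,255],[0,0,4.3,0,255],[0,0,4.2,0,255],[0,0,0,0,255]]

```text
clock: 2.75
position: [464.7, 151.0, 28.6]
ee_rot: [-0.001, 0.692, 0.722, -0.002]
force: [0.7, 0.8, 1.2]
finger_gap: 0.4
grasp_force: 0.0
```

send_rows:
  steps:
    - [[0,0.6,0,0,255],[0,0.6,0,0,255],[0,0.6,0,0,255],[0,0.4,0,0,255],[0,0.4,0,0,255]]

```text
clock: 3.38
position: [485.0, 152.1, 31.3]
ee_rot: [-0.005, 0.692, 0.722, -0.006]
force: [-40.9, 2.4, 39.3]
finger_gap: 0.3
grasp_force: 27.3
```

send_rows:
  steps:
    - [[0,0.3,0,0,255],[0,0.3,0,0,255],[0,0.2,0,0,255],[0,0.1,0,0,255],[0,0,0,0,255]]

```text
clock: 4.0
position: [485.2, 152.0, 31.2]
ee_rot: [-0.01, 0.691, 0.722, -0.013]
force: [-66.9, 2.3, 61.0]
finger_gap: 0.6
grasp_force: 42.8
```

```bash
python3 - <<'E'
from h import *
s=read_state(); print(s['position'],s['force'],s['wrist_torque'],w2t(s['position']))
c=cam('side'); cv2.imwrite('pics/s1.png',cv2.resize(c['frame'][140:410,130:430][:,:,::-1],(660,594),interpolation=cv2.INTER_CUBIC))
E
```

```text
[485.21260049 151.98542015  31.16117056] [-66.87283035   2.27478301  61.00393085] [ 0.46758836 12.16450339 -0.05055855] [-72.46581255  -2.14119846]
```

View pics/s1.png

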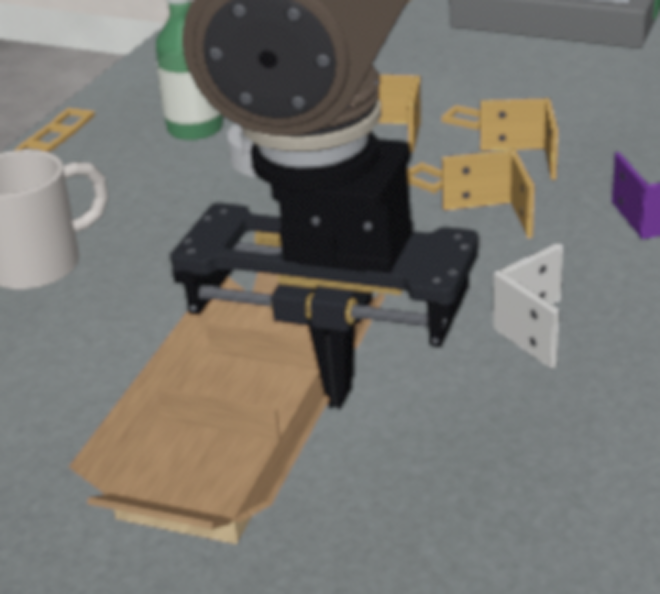

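The side crop shows the tapered fingertip at (338,400) bearing on wall_a's edge and pushing it toward the hinge, so it jams. I'll back off and follow the edge's arc instead.

send_rows:
  steps:
    - [[0,-1.2,0,0,255],[0,-1.2,0,0,255],[0,0,-0.3,0,255],[0.0,0.3,0,0,255],[0,0.3,0,0,255]]

```text
clock: 4.68
position: [484.0, 152.0, 33.6]
ee_rot: [0.0, 0.692, 0.722, 0.0]
force: [-0.1, 0.2, -0.3]
finger_gap: 0.5
grasp_force: 0.0
```

send_rows:
  steps:
    - [[0,0.2,-0.25,0,255],[0,0.2,-0.25,0,255],[0,0.3,-0.2,0,255],[0,0.3,-0.2,0,255],[0,0.3,-0.15,0,255]]

```text
clock: 5.3
position: [490.5, 152.1, 43.1]
ee_rot: [-0.004, 0.692, 0.722, -0.005]
force: [-23.8, -0.2, 11.2]
finger_gap: 0.5
grasp_force: 12.0
```

```bash
python3 - <<'E'
from h import *
s=read_state(); print(s['position'],s['force'],w2t(s['position']))
c=cam('top'); W=cloud(c)
print([(r,*W[r,170].round().astype(int).tolist()) for r in range(240,260,2)])
E
```

```text
[490.45018091 152.05695542  43.14150616] [-23.81436675  -0.16261561  11.22756269] [-67.23058567  -2.31372529]
[(240, 497, 160, 361), (242, 495, 160, 358), (244, 491, 160, 361), (246, 488, 160, 359), (248, 482, 145, 420), (250, 478, 138, 446), (252, 475, 136, 454), (254, 473, 137, 451), (256, 470, 136, 455), (258, 467, 136, 455)]
```

send_rows:
  steps:
    - [[0,0.2,0,0,255],[0,0.2,0,0,255],[0,0.2,0,0,255],[0,0.2,0,0,255],[0,0.2,0,0,255]]

```text
clock: 5.98
position: [503.1, 152.9, 44.2]
ee_rot: [-0.002, 0.692, 0.722, -0.003]
force: [-12.7, 0.7, 10.3]
finger_gap: 0.8
grasp_force: 6.5
```

```bash
python3 - <<'E'
from h import *
s=read_state(); print(s['position'],s['force'],w2t(s['position']))
c=cam('side'); cv2.imwrite('pics/s2.png',cv2.resize(c['frame'][230:400,150:350][:,:,::-1],(700,595),interpolation=cv2.INTER_CUBIC))
E
```

```text
[503.07413984 152.85948358  44.16904123] [-12.67353492   0.69260946  10.26019841] [-54.58294677  -2.10013562]
```

View pics/s2.png

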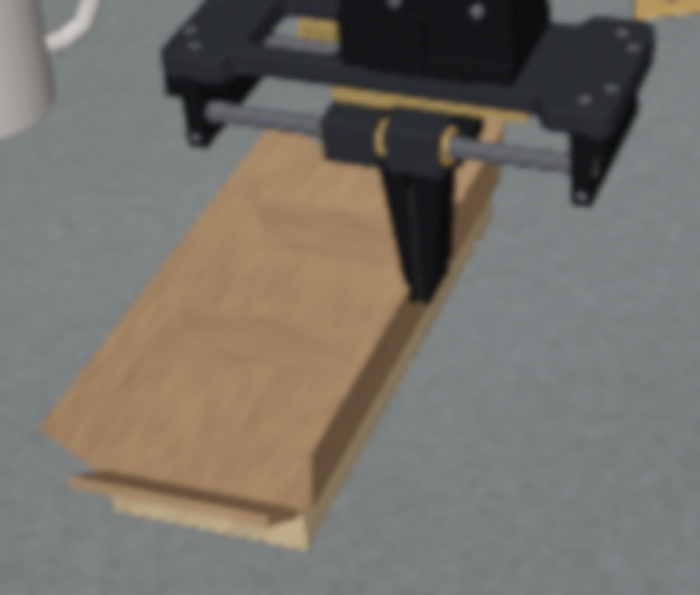

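The crop shows wall_a (lower right, 330,440) almost upright, with the fingertip at (425,295) behind it. I'll finish the push.

send_rows:
  steps:
    - [[0,0.2,0,0,255],[0,0.2,0,0,255],[0,0.2,0,0,255],[0,0.2,0,0,255],[0,0,0,0,255]]

```text
clock: 6.65
position: [505.7, 152.9, 44.0]
ee_rot: [-0.006, 0.691, 0.722, -0.007]
force: [-36.9, 1.1, 29.6]
finger_gap: 0.3
grasp_force: 19.4
```

send_rows:
  steps:
    - [[0,-2.0,0,0,255],[0,0,-3.0,0,255],[0,0,-3.0,0,255],[0.2,4.9,0,0,255],[0,4.9,0,0,255]]

```text
clock: 7.28
position: [593.7, 159.0, 105.3]
ee_rot: [0.001, 0.691, 0.722, 0.001]
force: [-0.2, -0.1, -0.2]
finger_gap: 0.3
grasp_force: 0.0
```

send_rows:
  steps:
    - [[0,4.9,0,0,255],[0,0,3.3,0,255],[0,0,3.3,0,255],[0,0,0,0,255],[0,0,0,0,255]]

```text
clock: 7.9
position: [641.5, 161.0, 39.3]
ee_rot: [0.0, 0.692, 0.722, 0.001]
force: [-0.3, -0.8, 0.4]
finger_gap: 0.4
grasp_force: 0.0
```

send_rows:
  steps:
    - [[0,-0.4,0,0,255],[0,-0.4,0,0,255],[0,-0.2,-0.2,0,255],[0,-0.2,-0.2,0,255],[0,-0.2,-0.2,0,255]]

```text
clock: 8.52
position: [626.8, 160.3, 44.4]
ee_rot: [0.0, 0.692, 0.722, 0.0]
force: [0.7, 0.2, -0.1]
finger_gap: 0.3
grasp_force: 0.0
```

send_rows:
  steps:
    - [[0,-0.3,-0.1,0,255],[0,-0.3,-0.05,0,255],[0,-0.3,0,0,255],[0,-0.3,0,0,255],[0,-0.3,0,0,255]]

```text
clock: 9.15
position: [611.6, 159.6, 45.6]
ee_rot: [0.0, 0.692, 0.722, -0.0]
force: [0.2, -0.6, 0.5]
finger_gap: 0.3
grasp_force: 0.0
```

send_rows:
  steps:
    - [[0,1.5,0,0,255],[0,1.5,0,0,255],[0,0,0.6,0,255],[0,0,0.6,0,255],[0,0,0,0,255]]

```text
clock: 9.78
position: [640.9, 160.9, 32.8]
ee_rot: [-0.0, 0.692, 0.722, -0.001]
force: [-0.1, 0.0, -0.7]
finger_gap: 0.3
grasp_force: 0.0
```

send_rows:
  steps:
    - [[0,-0.4,0,0,255],[0,-0.4,0,0,255],[0,-0.2,-0.1,0,255],[0,-0.2,-0.2,0,255],[0,-0.2,-0.2,0,255]]

```text
clock: 10.4
position: [627.8, 160.3, 38.9]
ee_rot: [0.0, 0.692, 0.722, 0.0]
force: [0.8, 1.0, 0.4]
finger_gap: 0.2
grasp_force: 0.0
```

send_rows:
  steps:
    - [[0,-0.2,-0.2,0,255],[0,-0.2,-0.2,0,255],[0,-0.2,-0.1,0,255],[0,0,0,0,255],[0,0,0,0,255]]

```text
clock: 11.02
position: [621.8, 160.1, 43.6]
ee_rot: [0.0, 0.692, 0.722, -0.0]
force: [-0.7, 0.1, -0.5]
finger_gap: 0.5
grasp_force: 0.0
```

send_rows:
  steps:
    - [[0,1.0,0,0,255],[0,1.0,0,0,255],[0,0,0.5,0,255],[0,0,0.5,0,255],[0,0,0,0,255]]

```text
clock: 11.65
position: [641.3, 160.9, 32.9]
ee_rot: [-0.0, 0.692, 0.722, -0.001]
force: [-0.1, 0.2, 0.6]
finger_gap: 0.3
grasp_force: 0.0
```

```bash
python3 - <<'E'
from h import *
s=read_state(); print(s['position'],s['force'],w2t(s['position']))
c=cam('top'); save(c,'t2.png'); W=cloud(c)
for col in (175,245): print([(r,*(w2t(W[r,col]).round().astype(int).tolist()),int(W[r,col,2])) for r in range(184,206)])
c=cam('side'); cv2.imwrite('pics/s3.png',cv2.resize(c['frame'][230:400,150:350][:,:,::-1],(700,595),interpolation=cv2.INTER_CUBIC))
E
```

```text
[641.29626689 160.87519576  32.89659216] [-0.11912645  0.18888413  0.60146772] [83.86252609 -0.5319856 ]
[(184, 8, -27, 460), (185, 6, -28, 465), (186, 4, -29, 469), (187, 2, -30, 471), (188, 1, -30, 473), (189, -1, -31, 477), (190, -3, -31, 479), (191, -4, -32, 480), (192, -6, -32, 482), (193, -8, -33, 486), (194, -9, -33, 487), (195, -11, -34, 490), (196, -13, -34, 490), (197, -14, -34, 493), (198, -16, -35, 497), (199, -17, -35, 495), (200, -19, -36, 500), (201, -21, -36, 501), (202, -22, -37, 504), (203, -24, -37, 506), (204, -26, -39, 511), (205, -27, -39, 512)]
[(184, 82, -68, -4), (185, 79, -68, 1), (186, 77, -68, 0), (187, 74, -68, 2), (188, 72, -68, 0), (189, 64, -72, 37), (190, 63, -72, 33), (191, 60, -72, 40), (192, 58, -73, 41), (193, 56, -72, 38), (194, 54, -72, 35), (195, 53, -71, 29), (196, 51, -71, 29), (197, 49, -71, 30), (198, 47, -71, 27), (199, 45, -70, 26), (200, 43, -70, 24), (201, 42, -69, 19), (202, 40, -70, 22), (203, 37, -70, 26), (204, 36, -69, 20), (205, 33, -70, 24)]
```

View pics/s3.png

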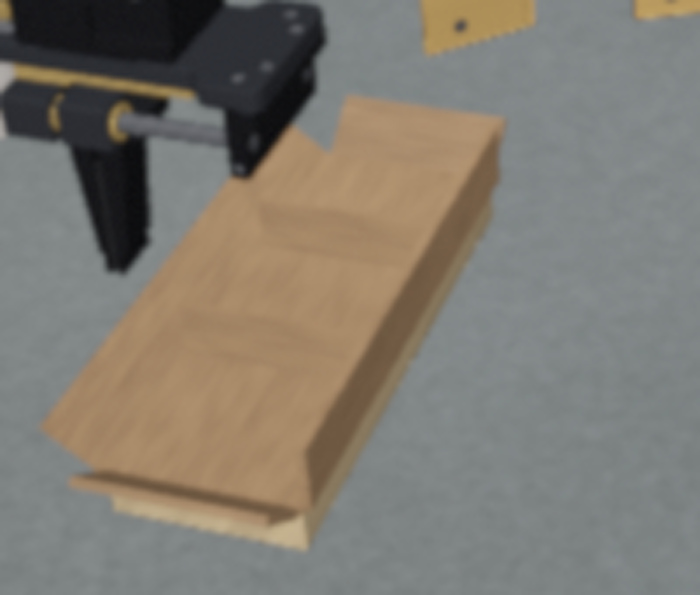

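The crop shows wall_b (left, 150,310) still leaning and wall_a upright (right). The depth rows put wall_b's edge at tray x≈63, z≈38, so the tip has to come in lower.

send_rows:
  steps:
    - [[0,-0.5,0,0,255],[0,-0.5,0,0,255],[0,-0.3,0,0,255],[0,-0.3,0,0,255],[0,0,0,0,255]]

```text
clock: 12.38
position: [626.5, 160.3, 33.9]
ee_rot: [0.001, 0.692, 0.722, 0.001]
force: [3.1, -0.4, -1.2]
finger_gap: 0.4
grasp_force: 2.0
```

send_rows:
  steps:
    - [[0,-0.4,-0.25,0,255],[0,-0.2,-0.25,0,255],[0,-0.3,-0.2,0,255],[0,-0.3,-0.2,0,255],[0,0,0,0,255]]

```text
clock: 13.0
position: [616.7, 159.8, 44.0]
ee_rot: [0.002, 0.692, 0.722, 0.003]
force: [10.0, -0.2, 2.0]
finger_gap: 0.5
grasp_force: 5.3
```

send_rows:
  steps:
    - [[0,-0.3,-0.1,0,255],[0,-0.3,0,0,255],[0,-0.2,0,0,255],[0,-0.2,0,0,255],[0,-0.1,0,0,255]]

```text
clock: 13.62
position: [607.6, 159.5, 46.5]
ee_rot: [0.004, 0.692, 0.722, 0.005]
force: [13.7, -0.0, 11.6]
finger_gap: 0.5
grasp_force: 6.9
```

send_rows:
  steps:
    - [[0,-0.2,0,0,255],[0,-0.2,0,0,255],[0,-0.2,0,0,255],[0,0,0,0,255],[0,0,0,0,255]]

```text
clock: 14.25
position: [604.3, 159.4, 46.4]
ee_rot: [0.006, 0.692, 0.722, 0.007]
force: [27.0, 0.5, 0.9]
finger_gap: 0.1
grasp_force: 13.1
```

```bash
python3 - <<'E'
from h import *
s=read_state(); print(s['position'],s['force'],w2t(s['position']))
c=cam('top'); W=cloud(c)
v=W[215]; f=lambda i:(i,*w2t(v[i]).round().astype(int).tolist(),int(v[i,2]))
print([f(i) for i in range(138,162)]); print([f(i) for i in range(258,282)])
E
```

```text
[604.30386419 159.39724911  46.38639718] [27.02482956  0.48951107  0.87554655] [46.84143442 -0.28509492]
[(138, -35, 17, 481), (139, -35, 15, 484), (140, -35, 13, 487), (141, -36, 11, 490), (142, -36, 10, 487), (143, -36, 8, 489), (144, -36, 6, 491), (145, -36, 5, 490), (146, -36, 4, 491), (147, -36, 2, 493), (148, -37, 1, 493), (149, -36, 0, 490), (150, -37, -2, 494), (151, -37, -3, 494), (152, -37, -5, 495), (153, -37, -7, 497), (154, -37, -8, 496), (155, -37, -10, 497), (156, -37, -10, 496), (157, -37, -12, 496), (158, -38, -14, 498), (159, -38, -15, 499), (160, -38, -16, 499), (161, -38, -17, 497)]
[(258, 11, -96, 26), (259, 11, -99, 26), (260, 11, -100, 21), (261, 11, -103, 26), (262, 11, -104, 22), (263, 11, -106, 20), (264, 11, -109, 22), (265, 11, -110, 21), (266, 11, -113, 22), (267, 10, -115, 24), (268, 10, -117, 25), (269, 10, -120, 31), (270, 10, -122, 29), (271, 9, -124, 36), (272, 9, -126, 29), (273, 9, -128, 35), (274, 9, -130, 34), (275, 8, -133, 39), (276, 8, -135, 42), (277, 8, -136, 36), (278, 12, -136, 3), (279, 13, -138, -3), (280, 13, -140, -3), (281, 12, -143, 0)]
```

send_rows:
  steps:
    - [[0,-0.2,0,0,255],[0,-0.2,0,0,255],[0,0,0,0,255],[0,0,0,0,255],[0,0,0,0,255]]

```text
clock: 14.92
position: [604.1, 159.4, 46.6]
ee_rot: [0.008, 0.692, 0.722, 0.01]
force: [43.1, 1.9, -10.2]
finger_gap: 0.4
grasp_force: 21.4
```

send_rows:
  steps:
    - [[0,2.5,0,0,255],[0,0,-3.0,0,255],[0,0,-3.0,0,255],[-4.0,-2.0,0,0,255],[-4.0,-2.0,0,0,255]]

```text
clock: 15.55
position: [580.5, 77.6, 103.9]
ee_rot: [0.0, 0.691, 0.723, -0.0]
force: [0.8, 0.4, -0.7]
finger_gap: 0.2
grasp_force: 0.0
```

send_rows:
  steps:
    - [[-4.0,-2.0,0,0,255],[-4.5,0,0,0,255],[0,0,3.5,0,255],[0,0,3.5,0,255],[0,0,0,0,255]]

```text
clock: 16.18
position: [563.6, -7.5, 31.9]
ee_rot: [-0.002, 0.692, 0.722, -0.001]
force: [-0.1, 0.7, -0.3]
finger_gap: 0.2
grasp_force: 0.0
```

```bash
python3 - <<'E'
from h import *
s=read_state(); print(s['position'],s['force'],w2t(s['position']))
E
```

```text
[563.60373858  -7.51141724  31.91403736] [-0.10521865  0.73467778 -0.30115924] [  -1.58968489 -165.11661438]
```

send_rows:
  steps:
    - [[0.6,0,0,0,255],[0.6,0,0,0,255],[0.3,0,0,0,255],[0.3,0,0,0,255],[0,0,0,0,255]]

```text
clock: 16.8
position: [564.8, 9.2, 34.4]
ee_rot: [0.001, 0.691, 0.723, -0.0]
force: [-0.9, -13.9, 3.4]
finger_gap: 0.2
grasp_force: 6.6
```

Contact. Now the arc.

send_rows:
  steps:
    - [[0.3,0,-0.25,0,255],[0.2,0,-0.25,0,255],[0.3,0,-0.2,0,255],[0.3,0,-0.1,0,255],[0,0,0,0,255]]

```text
clock: 17.42
position: [564.8, 18.5, 43.9]
ee_rot: [0.002, 0.691, 0.723, -0.0]
force: [-5.0, -25.7, 17.9]
finger_gap: 0.3
grasp_force: 12.9
```

send_rows:
  steps:
    - [[0.3,0,-0.1,0,255],[0.2,0,0,0,255],[0.2,0,0,0,255],[0.2,0,0,0,255],[0,0,0,0,255]]

```text
clock: 18.05
position: [565.1, 29.1, 44.3]
ee_rot: [0.002, 0.691, 0.722, 0.001]
force: [2.1, -12.4, 10.9]
finger_gap: 0.7
grasp_force: 6.2
```

send_rows:
  steps:
    - [[0.2,0,0,0,255],[0.2,0,0,0,255],[0.2,0,0,0,255],[0.2,0,0,0,255],[0,0,0,0,255]]

```text
clock: 18.68
position: [565.1, 32.2, 44.4]
ee_rot: [0.004, 0.691, 0.723, -0.001]
force: [0.8, -54.3, 12.0]
finger_gap: 0.5
grasp_force: 27.3
```

send_rows:
  steps:
    - [[0.2,0,0,0,255],[0.2,0,0,0,255],[0,0,0,0,255],[0,0,0,0,255],[0,0,0,0,255]]

```text
clock: 19.3
position: [565.1, 33.1, 44.5]
ee_rot: [0.005, 0.691, 0.723, -0.002]
force: [-1.8, -79.8, 10.5]
finger_gap: 0.5
grasp_force: 40.2
```

send_rows:
  steps:
    - [[-2.0,0,0,0,255],[0,0,-3.0,0,255],[0,0,-3.0,0,255],[5.0,0,0,0,255],[5.0,0,0,0,255]]

```text
clock: 19.92
position: [559.5, 123.3, 103.5]
ee_rot: [0.0, 0.692, 0.722, 0.001]
force: [0.9, 0.4, -0.4]
finger_gap: 0.4
grasp_force: 0.0
```

send_rows:
  steps:
    - [[5.0,0,0,0,255],[5.0,0,0,0,255],[5.0,0,0,0,255],[5.0,0,0,0,255],[0,0,0,0,255]]

```text
clock: 20.55
position: [549.9, 325.3, 102.7]
ee_rot: [0.0, 0.69, 0.724, 0.0]
force: [-0.1, -0.7, -0.7]
finger_gap: 0.2
grasp_force: 0.0
```

send_rows:
  steps:
    - [[0,0,3.5,0,255],[0,0,3.5,0,255],[-0.5,0,0,0,255],[-0.5,0,0,0,255],[0,0,0,0,255]]

```text
clock: 21.18
position: [552.0, 311.7, 34.2]
ee_rot: [0.0, 0.692, 0.722, 0.001]
force: [0.4, 0.1, -0.1]
finger_gap: 0.6
grasp_force: 0.0
```

```bash
python3 - <<'E'
from h import *
s=read_state(); print(s['position'],s['force'],w2t(s['position']))
E
```

```text
[551.95064068 311.74039724  34.24025462] [ 0.42698385  0.11952208 -0.14072966] [  1.64171129 154.33146249]
```

send_rows:
  steps:
    - [[-0.3,0,0,0,255],[-0.3,0,0,0,255],[-0.3,0,0,0,255],[-0.2,0,0,0,255],[0,0,0,0,255]]

```text
clock: 21.8
position: [551.8, 303.8, 33.3]
ee_rot: [-0.001, 0.692, 0.722, 0.002]
force: [-3.2, 18.3, 0.7]
finger_gap: 0.6
grasp_force: 9.2
```

send_rows:
  steps:
    - [[-0.2,0,-0.25,0,255],[-0.2,0,-0.25,0,255],[-0.3,0,-0.25,0,255],[-0.3,0,-0.1,0,255],[0,0,0,0,255]]

```text
clock: 22.42
position: [552.4, 294.1, 43.0]
ee_rot: [-0.0, 0.692, 0.722, 0.003]
force: [-5.9, 18.1, 13.6]
finger_gap: 0.5
grasp_force: 9.4
```

send_rows:
  steps:
    - [[-0.3,0,-0.1,0,255],[-0.2,0,0,0,255],[-0.2,0,0,0,255],[-0.2,0,0,0,255],[0,0,0,0,255]]

```text
clock: 23.05
position: [553.9, 284.3, 43.9]
ee_rot: [0.001, 0.692, 0.722, 0.003]
force: [-0.4, 12.2, 10.4]
finger_gap: 0.4
grasp_force: 6.5
```

send_rows:
  steps:
    - [[-0.2,0,0,0,255],[-0.2,0,0,0,255],[-0.2,0,0,0,255],[-0.2,0,0,0,255],[0,0,0,0,255]]

```text
clock: 23.68
position: [554.2, 281.9, 44.3]
ee_rot: [-0.001, 0.692, 0.722, 0.007]
force: [-4.6, 51.8, 5.8]
finger_gap: 0.2
grasp_force: 26.2
```

send_rows:
  steps:
    - [[2.5,0,0,0,0],[0,0,-5,0,0],[0,0,-5,0,0],[0,0,-5,0,0],[0,0,0,0,140]]

```text
clock: 24.3
position: [553.0, 299.7, 196.1]
ee_rot: [0.001, 0.692, 0.722, 0.003]
force: [-0.4, 0.2, -0.5]
finger_gap: 41.2
grasp_force: 0.0
```

```bash
python3 - <<'E'
from h import *
s=read_state(); p,a=pose(); print(p,np.degrees(a),s['finger_gap'],s['force'])
c=cam('top'); save(c,'t3.png'); W=cloud(c)
for b in brackets(c): print(b[0].round(1),np.degrees(b[1]).round(1),b[2].round(1),b[3],b[4])
E
```

```text
[552.95567323 299.68079919 196.06891494] 92.49417048234035 41.17987145037288 [-0.40928725  0.20807123 -0.51761272]
skip [153 199 115  48 821] [683.0583  213.83995] [-181.77136  113.5717 ] [-159.69641 -328.25623]
[ 607.9 -261. ] 12.2 90.7 155 [424. 204.]
[ 606.4 -123.2] -43.1 88.0 149 [348. 208.]
[ 471.  -138.2] 29.4 90.1 145 [364. 268.]
[ 473.2 -244.7] 20.5 89.8 165 [417. 268.]
```

View pics/t3.png

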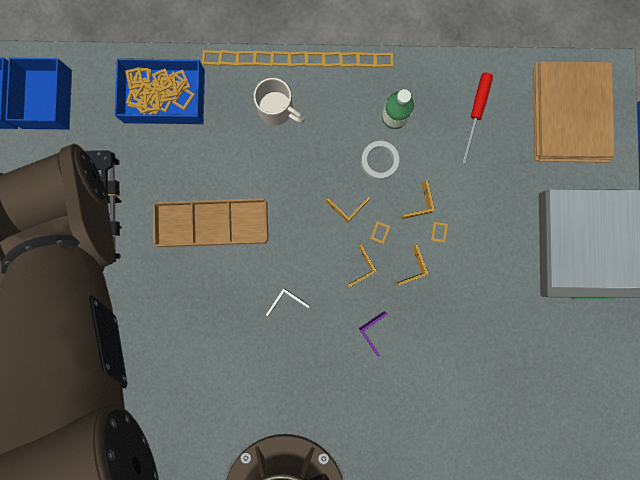

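The top view shows all four walls upright as a clean rectangle (154..268, 200..246). Four brackets are present, undisturbed, and the arm hides none.

```bash
python3 - <<'E'
from h import *
c=cam('top'); W=cloud(c); hsv=cv2.cvtColor(c['frame'],cv2.COLOR_RGB2HSV)
wood=(hsv[...,0]>8)&(hsv[...,0]<22)&(hsv[...,1]>60)
roi=np.zeros_like(wood); roi[190:256,145:280]=1
for lo in (38,44,48):
    m=wood&roi&(W[...,2]>lo)&(W[...,2]<70); v,u=np.nonzero(m)
    P=np.array([ray(c,a,b,52)[:2] for a,b in zip(u,v)],np.float32); print(lo,len(P),cv2.minAreaRect(P))
# picks
B=dict(B1=(607.9,-261,12.5),B2=(606.5,-123.2,-43),B3=(471,-138,29.4),B4=(473.1,-244.9,20.4))
for k,(x,y,th) in B.items():
    t=np.radians(th); R=np.array([[np.cos(t),-np.sin(t)],[np.sin(t),np.cos(t)]]); g=[x,y]+R@[-29.5,-8]
    j1=np.degrees(np.arctan2(g[1],g[0])); print(k,g.round(1),'psi1',90+th,'j6',j1-th,'psi2',th-90,'j6',j1+180-th)
E
```

```text
38 1013 ((554.9517822265625, 156.32455444335938), (90.77318572998047, 231.2032928466797), 2.660726547241211)
44 857 ((555.1678466796875, 156.58273315429688), (90.51399230957031, 230.80857849121094), 2.7351651191711426)
48 705 ((555.1195068359375, 156.63116455078125), (90.40972900390625, 230.6062469482422), 2.660726308822632)
B1 [ 580.8 -275.2] psi1 102.5 j6 -37.85140975697908 psi2 -77.5 j6 142.14859024302092
B2 [ 579.5 -108.9] psi1 47 j6 32.353465794397074 psi2 -133 j6 212.35346579439707
B3 [ 449.2 -159.5] psi1 119.4 j6 -48.94214283875277 psi2 -60.6 j6 131.05785716124723
B4 [ 448.2 -262.7] psi1 110.4 j6 -50.77156048097062 psi2 -69.6 j6 129.22843951902937
```

```bash
sed -i 's/^TC=.*/TC=np.array([555.,157.]); TH=np.radians(2.68)/' h.py
cat >> h.py <<'E'
def gp(b):
    t=b[1]; return b[0]+np.array([[np.cos(t),-np.sin(t)],[np.sin(t),np.cos(t)]])@[-29.5,-8]
def show(R): print(len(R)); print([[float(x) for x in r] for r in R])
E
python3 - <<'E'
from h import *
p,a=pose(); show(rows(p,a,[579.5,-108.9,120],np.radians(47),n=10,g=140))
E
```

```text
10
[[-4.09, 0.1, 0.72, 0.91, 140.0], [-4.07, 0.43, 0.72, 0.91, 140.0], [-4.02, 0.75, 0.72, 0.91, 140.0], [-3.95, 1.06, 0.72, 0.91, 140.0], [-3.85, 1.37, 0.72, 0.91, 140.0], [-3.73, 1.68, 0.72, 0.91, 140.0], [-3.58, 1.97, 0.72, 0.91, 140.0], [-3.42, 2.24, 0.72, 0.91, 140.0], [-3.23, 2.51, 0.72, 0.91, 140.0], [-3.02, 2.76, 0.72, 0.91, 140.0]]
```

send_rows:
  steps:
    - [[-4.1,0.1,0.7,0.91,140],[-4.1,0.4,0.7,0.91,140],[-4.0,0.75,0.7,0.91,140],[-3.95,1.05,0.7,0.91,140],[-3.85,1.4,0.7,0.91,140]]

```text
clock: 25.02
position: [564.7, 93.5, 155.1]
ee_rot: [-0.001, 0.821, 0.571, -0.001]
force: [1.2, 0.3, -0.5]
finger_gap: 43.0
grasp_force: 0.0
```

send_rows:
  steps:
    - [[-3.7,1.7,0.7,0.91,140],[-3.6,2.0,0.7,0.91,140],[-3.4,2.25,0.7,0.91,140],[-3.2,2.5,0.7,0.91,140],[-3.0,2.75,0.7,0.91,140]]

```text
clock: 25.65
position: [579.6, -109.7, 120.1]
ee_rot: [-0.001, 0.918, 0.397, -0.001]
force: [0.3, -0.4, -0.1]
finger_gap: 43.0
grasp_force: 0.0
```

send_rows:
  steps:
    - [[0,0,0,0,140],[0,0,0,0,140],[0,0,0,0,140],[0,0,0,0,140],[0,0,0,0,140]]

```text
clock: 26.28
position: [580.5, -108.0, 122.3]
ee_rot: [0.0, 0.917, 0.399, 0.0]
force: [0.4, -0.1, -0.1]
finger_gap: 42.7
grasp_force: 0.0
```

```bash
python3 - <<'E'
from h import *
p,a=pose(); print(p,np.degrees(a)); show(rows(p,a,[579.5,-108.9,34],np.radians(47),n=3,g=140))
for n in('top',):
  for b in brackets(cam(n)): print(b[0].round(1),np.degrees(b[1]).round(1),b[2].round(1),b[3],b[4])
E
```

```text
[ 580.5152139  -108.01794458  122.27545883] 47.0337489373102
3
[[-0.04, -0.0, 2.94, 0.0, 140.0], [-0.04, -0.0, 2.94, 0.0, 140.0], [-0.04, -0.0, 2.94, 0.0, 140.0]]
skip [153 199 115  48 822] [426.27283 101.44845] [ 180.55603 -116.09434] [161.49939 325.84332]
[ 607.8 -260.8] 12.5 89.5 156 [424. 204.]
[ 473.1 -245. ] 20.6 89.9 157 [417. 268.]
```

send_rows:
  steps:
    - [[-0.1,0,2.9,0,140],[0,0,2.9,0,140],[0,0,3.0,0,140],[0,0,0,0,140],[0,0,0,0,255]]
  force: 40

```text
clock: 26.95
position: [580.2, -109.3, 35.1]
ee_rot: [0.0, 0.917, 0.399, 0.0]
force: [-0.1, -0.2, -0.3]
finger_gap: 36.9
grasp_force: 0.0
```

send_rows:
  steps:
    - [[0,0,0,0,255],[0,0,0,0,255],[0,0,0,0,255],[0,0,0,0,255],[0,0,0,0,255]]

```text
clock: 27.58
position: [579.9, -109.3, 34.5]
ee_rot: [0.0, 0.917, 0.399, 0.0]
force: [-0.6, 0.2, 5.8]
finger_gap: 4.8
grasp_force: 40.0
```

send_rows:
  steps:
    - [[0,0,-1,0,255],[0,0,-2.0,0,255],[0,0,-4,0,255],[0,0,-3,0,255],[0,0,0,0,255]]

```text
clock: 28.2
position: [580.5, -109.5, 136.2]
ee_rot: [0.001, 0.917, 0.399, 0.001]
force: [0.3, -0.4, -1.4]
finger_gap: 5.0
grasp_force: 40.0
```

```bash
python3 - <<'E'
from h import *
p,a=pose(); print(p,np.degrees(a),w2t(p)); show(rows(p,a,[*t2w(-34,-83),130],PT,n=8,g=255))
E
```

```text
[ 580.50866661 -109.45941686  136.17141203] 46.987868529807656 [  13.0217187  -267.36070719]
8
[[1.19, -2.06, 0.08, -1.14, 255.0], [1.39, -1.93, 0.08, -1.14, 255.0], [1.57, -1.78, 0.08, -1.14, 255.0], [1.74, -1.62, 0.08, -1.14, 255.0], [1.9, -1.44, 0.08, -1.14, 255.0], [2.03, -1.24, 0.08, -1.14, 255.0], [2.14, -1.03, 0.08, -1.14, 255.0], [2.23, -0.81, 0.08, -1.14, 255.0]]
```

send_rows:
  steps:
    - [[1.2,-2.05,0.1,-1.14,255],[1.4,-1.95,0.1,-1.14,255],[1.55,-1.8,0.1,-1.14,255],[1.75,-1.6,0.1,-1.14,255],[1.9,-1.45,0.1,-1.14,255]]

```text
clock: 28.82
position: [544.0, 5.4, 127.7]
ee_rot: [-0.001, 0.79, 0.613, -0.001]
force: [-0.4, 0.4, -2.9]
finger_gap: 4.6
grasp_force: 40.0
```

send_rows:
  steps:
    - [[2.0,-1.25,0.1,-1.14,255],[2.15,-1.05,0.1,-1.14,255],[2.25,-0.8,0,-1.14,255],[0,0,0,0,255],[0,0,0,0,255]]

```text
clock: 29.45
position: [523.9, 72.6, 126.4]
ee_rot: [-0.0, 0.691, 0.722, -0.0]
force: [0.1, 0.1, -2.4]
finger_gap: 4.7
grasp_force: 40.0
```

```bash
python3 - <<'E'
from h import *
p,a=pose(); print(p,np.degrees(a),w2t(p)); show(rows(p,a,[*t2w(-34,-83),70],PT,n=2,g=255))
for n in('top',):
  for b in brackets(cam(n),zt=p[2]+16): print(b[0].round(1),w2t(b[0]),np.degrees(b[1]).round(1),b[2].round(1),b[3],b[4])
c=cam('side'); cv2.imwrite('pics/s4.png',cv2.resize(c['frame'][150:400,150:450][:,:,::-1],(700,583),interpolation=cv2.INTER_CUBIC))
E
```

```text
[523.89467698  72.55929846 126.42118964] 92.50817718298407 [-35.01956066 -82.89392962]
2
[[-0.01, 0.05, 2.82, -0.02, 255.0], [-0.01, 0.05, 2.82, -0.02, 255.0]]
```

View pics/s4.png

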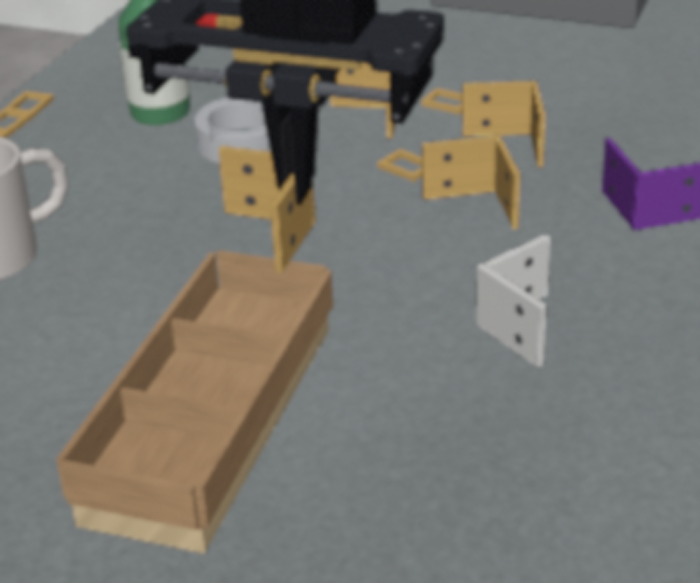

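The crop shows the tray with all four walls up and the first bracket held level at (275,215), over the far cell at (260,290). Lowering.

send_rows:
  steps:
    - [[0,0.1,2.5,0,255],[0,0,2.5,0,255],[0,0,1.2,0,255],[0,0,0.4,0,255],[0,0,0.2,0,255]]

```text
clock: 30.18
position: [525.3, 72.8, 59.4]
ee_rot: [0.0, 0.691, 0.723, 0.0]
force: [0.4, 0.5, -2.7]
finger_gap: 4.6
grasp_force: 40.0
```

send_rows:
  steps:
    - [[0,0,0,0,255],[0,0,0.1,0,255],[0,0,0.1,0,255],[0,0,0,0,255],[0,0,0,0,255]]

```text
clock: 30.8
position: [525.0, 72.9, 57.1]
ee_rot: [0.0, 0.691, 0.723, -0.0]
force: [-0.6, 0.2, -2.1]
finger_gap: 4.8
grasp_force: 40.0
```

send_rows:
  steps:
    - [[0,0,0.1,0,255],[0,0,0,0,255],[0,0,0,0,215],[0,0,0,0,215],[0,0,0,0,215]]

```text
clock: 31.42
position: [525.1, 72.9, 56.1]
ee_rot: [0.0, 0.691, 0.723, -0.0]
force: [0.0, 0.2, 0.1]
finger_gap: 14.7
grasp_force: 0.0
```

send_rows:
  steps:
    - [[0,0,-2.0,0,215],[0,0,-4,0,215],[0,0,-4,0,140],[0,0,-4,0,140],[0,0,0,0,140]]

```text
clock: 32.05
position: [526.1, 73.0, 198.7]
ee_rot: [0.002, 0.691, 0.723, 0.002]
force: [0.4, -0.4, -0.4]
finger_gap: 38.8
grasp_force: 0.0
```

```bash
python3 - <<'E'
from h import *
p,a=pose(); print(p,np.degrees(a),w2t(p))
c=cam('top')
for b in brackets(c): print(b[0].round(1),np.degrees(b[1]).round(1),b[2].round(1),b[3],b[4],'grip',gp(b).round(1))
for b in brackets(c,zt=72,box=(500,620,20,300)): print('T',w2t(b[0]),np.degrees(b[1]).round(1))
g=[449.2,-159.5]; show(rows(p,a,[*g,130],np.radians(-60.6),g=140))
E
```

```text
[526.079535    73.00906216 198.70977853] 92.58825417052788 [-32.81606237 -82.54681693]
skip [153 205   4  26  67] [578.2971 264.5468] [16.215454  8.624023] [-57.143677    6.3233643]
[ 607.8 -260.9] 12.5 88.9 158 [424. 204.] grip [ 580.8 -275.1]
[ 470.9 -137.9] 29.3 90.5 150 [364. 267.] grip [ 449.  -159.3]
[ 473.2 -245. ] 21.0 89.6 161 [417. 268.] grip [ 448.5 -263. ]
16
[[-1.43, -0.55, 0.43, 1.91, 140.0], [-1.5, -0.3, 0.43, 1.91, 140.0], [-1.53, -0.05, 0.43, 1.91, 140.0], [-1.52, 0.21, 0.43, 1.91, 140.0], [-1.46, 0.46, 0.43, 1.91, 140.0], [-1.36, 0.69, 0.43, 1.91, 140.0], [-1.23, 0.91, 0.43, 1.91, 140.0], [-1.06, 1.1, 0.43, 1.91, 140.0], [-0.86, 1.26, 0.43, 1.91, 140.0], [-0.64, 1.39, 0.43, 1.91, 140.0], [-0.4, 1.48, 0.43, 1.91, 140.0], [-0.15, 1.52, 0.43, 1.91, 140.0], [0.11, 1.53, 0.43, 1.91, 140.0], [0.36, 1.49, 0.43, 1.91, 140.0], [0.6, 1.41, 0.43, 1.91, 140.0], [0.83, 1.29, 0.43, 1.91, 140.0]]
```

send_rows:
  steps:
    - [[-1.45,-0.55,0.4,1.91,140],[-1.5,-0.3,0.4,1.91,140],[-1.55,-0.05,0.4,1.91,140],[-1.5,0.2,0.4,1.91,140],[-1.45,0.45,0.4,1.91,140]]

```text
clock: 32.72
position: [500.1, -0.2, 174.6]
ee_rot: [-0.001, 0.925, 0.379, -0.001]
force: [0.2, -1.0, -0.3]
finger_gap: 42.6
grasp_force: 0.0
```

send_rows:
  steps:
    - [[-1.35,0.7,0.4,1.91,140],[-1.25,0.9,0.4,1.91,140],[-1.05,1.1,0.4,1.91,140],[-0.85,1.25,0.4,1.91,140],[-0.65,1.4,0.4,1.91,140]]

```text
clock: 33.35
position: [476.3, -72.6, 154.6]
ee_rot: [-0.0, 1.0, -0.028, -0.001]
force: [0.6, 0.8, -0.3]
finger_gap: 42.9
grasp_force: 0.0
```

send_rows:
  steps:
    - [[-0.4,1.5,0.4,1.91,140],[-0.15,1.5,0.4,1.91,140],[0.1,1.55,0.4,1.91,140],[0.35,1.5,0.4,1.91,140],[0.6,1.4,0.4,1.91,140]]

```text
clock: 33.98
position: [452.4, -145.5, 134.7]
ee_rot: [0.0, 0.903, -0.43, -0.001]
force: [-0.2, 0.3, -0.3]
finger_gap: 43.2
grasp_force: 0.0
```

send_rows:
  steps:
    - [[0.85,1.3,0.4,1.91,140],[0,0,0,0,140],[0,0,0,0,140],[0,0,0,0,140],[0,0,0,0,140]]

```text
clock: 34.6
position: [448.6, -159.7, 132.2]
ee_rot: [0.0, 0.865, -0.501, 0.0]
force: [-0.3, -0.1, 0.5]
finger_gap: 42.8
grasp_force: 0.0
```

```bash
python3 - <<'E'
from h import *
p,a=pose(); print(p,np.degrees(a))
show(rows(p,a,[449.1,-159.4,34],np.radians(-60.7),n=3,g=140))
c=cam('top')
for b in brackets(c): print(b[0].round(1),np.degrees(b[1]).round(1),b[2].round(1),b[3],b[4],'grip',gp(b).round(1))
for b in brackets(c,zt=72,dz=12,box=(500,620,20,300)): print('T',w2t(b[0]),np.degrees(b[1]).round(1),b[2:])
E
```

```text
[ 448.62617833 -159.73540149  132.17640399] -60.12147215372086
3
[[-0.0, -0.02, 3.27, 0.04, 140.0], [-0.0, -0.02, 3.27, 0.04, 140.0], [-0.0, -0.02, 3.27, 0.04, 140.0]]
skip [153 199 115  48 807] [483.33292  37.95641] [170.5245      8.3999405] [ 43.37021 448.66556]
[ 607.9 -260.9] 12.8 89.7 151 [424. 204.] grip [ 581.  -275.2]
T [ -4.26720289 -74.64682137] 2.7 (np.float32(92.33309), np.int32(184), array([253., 229.]))
```

send_rows:
  steps:
    - [[0,0,3.3,0.1,140],[0,0,3.3,0,140],[0,0,3.2,0,140],[0,0,0,0,140],[0,0,0,0,255]]

```text
clock: 35.28
position: [448.9, -160.2, 35.0]
ee_rot: [0.0, 0.863, -0.505, 0.0]
force: [-0.4, 0.5, 0.7]
finger_gap: 37.3
grasp_force: 0.0
```

send_rows:
  steps:
    - [[0,0,0,0,255],[0,0,0,0,255],[0,0,0,0,255],[0,0,0,0,255],[0,0,0,0,255]]

```text
clock: 35.9
position: [448.6, -160.2, 34.5]
ee_rot: [0.0, 0.863, -0.505, 0.0]
force: [-0.7, 0.2, 6.0]
finger_gap: 4.6
grasp_force: 40.0
```

send_rows:
  steps:
    - [[0,0,-1,0,255],[0,0,-2.0,0,255],[0,0,-4,0,255],[0,0,-4,0,255],[0,0,0,0,255]]

```text
clock: 36.52
position: [449.3, -160.5, 146.6]
ee_rot: [-0.0, 0.863, -0.505, 0.002]
force: [0.8, -1.2, -3.7]
finger_gap: 5.0
grasp_force: 40.0
```

```bash
python3 - <<'E'
from h import *
p,a=pose(); print(p,np.degrees(a)); show(rows(p,a,[*t2w(34.5,-67),145],PT,n=16,g=255))
E
```

```text
[ 449.32445236 -160.49169523  146.62492352] -60.71181100181742
16
[[-0.94, -1.55, 0.01, -1.92, 255.0], [-0.67, -1.69, 0.01, -1.92, 255.0], [-0.37, -1.77, 0.01, -1.92, 255.0], [-0.07, -1.81, 0.01, -1.92, 255.0], [0.23, -1.8, 0.01, -1.92, 255.0], [0.52, -1.74, 0.01, -1.92, 255.0], [0.81, -1.62, 0.01, -1.92, 255.0], [1.07, -1.47, 0.01, -1.92, 255.0], [1.29, -1.27, 0.01, -1.92, 255.0], [1.49, -1.04, 0.01, -1.92, 255.0], [1.64, -0.77, 0.01, -1.92, 255.0], [1.75, -0.49, 0.01, -1.92, 255.0], [1.8, -0.19, 0.01, -1.92, 255.0], [1.81, 0.11, 0.01, -1.92, 255.0], [1.77, 0.41, 0.01, -1.92, 255.0], [1.67, 0.7, 0.01, -1.92, 255.0]]
```

send_rows:
  steps:
    - [[-0.95,-1.55,0,-1.92,255],[-0.65,-1.7,0,-1.92,255],[-0.35,-1.75,0,-1.92,255],[-0.1,-1.8,0,-1.92,255],[0.25,-1.8,0,-1.92,255]]

```text
clock: 37.15
position: [492.9, -80.9, 142.9]
ee_rot: [-0.0, 0.994, -0.108, -0.001]
force: [-0.3, -0.6, -4.1]
finger_gap: 4.7
grasp_force: 40.0
```

send_rows:
  steps:
    - [[0.5,-1.75,0,-1.92,255],[0.8,-1.6,0,-1.92,255],[1.05,-1.45,0,-1.92,255],[1.3,-1.3,0,-1.92,255],[1.5,-1.05,0,-1.92,255]]

```text
clock: 37.78
position: [537.1, -1.8, 142.7]
ee_rot: [-0.0, 0.952, 0.306, -0.001]
force: [0.4, 0.7, -3.1]
finger_gap: 4.6
grasp_force: 40.0
```

send_rows:
  steps:
    - [[1.65,-0.75,0,-1.92,255],[1.75,-0.5,0,-1.92,255],[1.8,-0.2,0,-1.92,255],[1.8,0.1,0,-1.92,255],[1.75,0.4,0,-1.92,255]]

```text
clock: 38.4
position: [581.5, 76.9, 142.5]
ee_rot: [-0.001, 0.745, 0.667, -0.001]
force: [-0.6, -0.3, -3.1]
finger_gap: 4.8
grasp_force: 40.0
```

send_rows:
  steps:
    - [[1.65,0.7,0,-1.92,255],[0,0,0,0,255],[0,0,0,0,255],[0,0,0,0,255],[0,0,0,0,255]]

```text
clock: 39.02
position: [590.7, 91.5, 144.1]
ee_rot: [0.0, 0.69, 0.724, -0.0]
force: [0.4, -0.1, -3.4]
finger_gap: 4.9
grasp_force: 40.0
```

```bash
python3 - <<'E'
from h import *
p,a=pose(); print(p,np.degrees(a),w2t(p)); show(rows(p,a,[*t2w(34.5,-67),60],PT,n=3,g=255))
c=cam('top')
for b in brackets(c): print(b[0].round(1),np.degrees(b[1]).round(1),b[2].round(1),b[3],b[4],'grip',gp(b).round(1))
for b in brackets(c,zt=p[2]+15.5): print('held',w2t(b[0]),np.degrees(b[1]).round(1),b[2:])
E
```

```text
[590.65397451  91.52105293 144.12263534] 92.80358495143864 [ 32.55332873 -67.07443028]
3
[[0.0, 0.06, 2.8, 0.01, 255.0], [0.0, 0.06, 2.8, 0.01, 255.0], [0.0, 0.06, 2.8, 0.01, 255.0]]
[ 608.  -260.9] 12.8 89.5 151 [424. 204.] grip [ 581.  -275.2]
[545.5  72.2] 3.1 94.4 133 [264. 223.] grip [516.5  62.7]
[ 473.1 -245. ] 20.5 89.8 156 [417. 268.] grip [ 448.3 -262.8]
```

send_rows:
  steps:
    - [[0,0.2,2.5,0.02,255],[0,0,2.5,0,255],[0,0,1.0,0,255],[0,0,1.0,0,255],[0,0,0.6,0,255]]

```text
clock: 39.7
position: [593.0, 92.0, 68.1]
ee_rot: [0.0, 0.69, 0.724, 0.0]
force: [-0.2, -0.6, -3.0]
finger_gap: 4.6
grasp_force: 40.0
```

send_rows:
  steps:
    - [[0,0,0.5,0,255],[0,0,0.2,0,255],[0,0,0.2,0,255],[0,0,0.1,0,255],[0,0,0,0,255]]

```text
clock: 40.33
position: [592.8, 92.0, 58.2]
ee_rot: [0.0, 0.69, 0.724, 0.0]
force: [0.9, 0.4, -3.4]
finger_gap: 4.9
grasp_force: 40.0
```

```bash
python3 - <<'E'
from h import *
p,a=pose(); print(p,np.degrees(a),w2t(p),read_state()['force'])
E
```

```text
[592.8172576   92.04463835  58.17231794] 92.78803179143044 [ 34.73872742 -66.65256782] [ 0.94621525  0.35275167 -3.44392422]
```

No contact on the way in. Setting down, releasing and rising.

send_rows:
  steps:
    - [[0,0,0.1,0,255],[0,0,0.1,0,255],[0,0,0,0,215],[0,0,0,0,215],[0,0,0,0,215]]

```text
clock: 40.95
position: [592.8, 92.0, 56.1]
ee_rot: [0.0, 0.69, 0.724, 0.0]
force: [0.2, 0.1, -0.4]
finger_gap: 14.9
grasp_force: 0.0
```

send_rows:
  steps:
    - [[0,0,-2.0,0,215],[0,0,-4,0,215],[0,0,-4,0,140],[0,0,-4,0,140],[0,0,0,0,140]]

```text
clock: 41.58
position: [593.9, 92.1, 199.1]
ee_rot: [0.002, 0.69, 0.724, 0.002]
force: [0.5, -0.1, -0.0]
finger_gap: 39.1
grasp_force: 0.0
```

```bash
python3 - <<'E'
from h import *
p,a=pose(); print(p,np.degrees(a),w2t(p))
c=cam('top')
bs=brackets(c)
for b in bs: print(b[0].round(1),np.degrees(b[1]).round(1),b[2].round(1),b[3],b[4],'grip',gp(b).round(1))
b=[b for b in bs if b[0][0]>580 and b[0][1]<-200][0]; g=gp(b); print(g,np.degrees(b[1])+90); show(rows(p,a,[*g,130],np.radians(102.7),n=10,g=140))
E
```

```text
[593.91136232  92.13121846 199.08779415] 92.78737919701668 [ 35.83568377 -66.6172403 ]
[ 607.9 -260.9] 12.1 90.5 156 [424. 204.] grip [ 580.7 -274.9]
[545.3  72.6] 4.2 92.3 137 [263. 224.] grip [516.5  62.5]
[ 473.2 -245. ] 20.9 90.0 158 [417. 268.] grip [ 448.5 -263. ]
[ 580.73979455 -274.91109695] 102.07244
10
[[-3.66, -0.31, 0.69, -0.2, 140.0], [-3.65, -0.37, 0.69, -0.2, 140.0], [-3.65, -0.44, 0.69, -0.2, 140.0], [-3.64, -0.5, 0.69, -0.2, 140.0], [-3.63, -0.56, 0.69, -0.2, 140.0], [-3.62, -0.63, 0.69, -0.2, 140.0], [-3.61, -0.69, 0.69, -0.2, 140.0], [-3.6, -0.75, 0.69, -0.2, 140.0], [-3.58, -0.81, 0.69, -0.2, 140.0], [-3.57, -0.87, 0.69, -0.2, 140.0]]
```

send_rows:
  steps:
    - [[-3.65,-0.3,0.7,-0.2,140],[-3.65,-0.4,0.7,-0.2,140],[-3.65,-0.45,0.7,-0.2,140],[-3.65,-0.5,0.7,-0.2,140],[-3.65,-0.55,0.7,-0.2,140]]

```text
clock: 42.25
position: [585.3, -92.7, 159.3]
ee_rot: [-0.001, 0.657, 0.754, -0.001]
force: [0.8, -0.1, -0.2]
finger_gap: 42.6
grasp_force: 0.0
```

send_rows:
  steps:
    - [[-3.6,-0.65,0.7,-0.2,140],[-3.6,-0.7,0.7,-0.2,140],[-3.6,-0.75,0.7,-0.2,140],[-3.55,-0.8,0.7,-0.2,140],[-3.55,-0.85,0.7,-0.2,140]]

```text
clock: 42.88
position: [578.8, -275.4, 124.2]
ee_rot: [-0.001, 0.624, 0.782, -0.0]
force: [-0.2, 1.1, 0.4]
finger_gap: 42.9
grasp_force: 0.0
```

send_rows:
  steps:
    - [[0,0,0,0,140],[0,0,0,0,140],[0,0,0,0,140],[0,0,0,0,140],[0,0,0,0,140]]

```text
clock: 43.5
position: [579.7, -274.0, 126.3]
ee_rot: [0.0, 0.624, 0.782, 0.0]
force: [0.0, 0.2, -0.6]
finger_gap: 42.9
grasp_force: 0.0
```

```bash
python3 - <<'E'
from h import *
p,a=pose(); print(p,np.degrees(a))
show(rows(p,a,[580.8,-275.1,34],np.radians(102.6),n=3,g=140))
c=cam('top'); save(c,'t4.png')
for b in brackets(c): print(b[0].round(1),np.degrees(b[1]).round(1),b[2].round(1),b[3],b[4],'grip',gp(b).round(1))
W=cloud(c); hsv=cv2.cvtColor(c['frame'],cv2.COLOR_RGB2HSV); m=(hsv[...,0]>14)&(hsv[...,0]<28)&(hsv[...,1]>120)&(abs(W[...,2]-72)<12); m[:, :240]=0;m[:,280:]=0
v,u=np.nonzero(m); P=np.array([ray(c,x,y,72)[:2] for x,y in zip(u,v)],np.float32); r=cv2.minAreaRect(P); print(r,w2t(r[0]))
E
```

```text
[ 579.73603889 -274.04159232  126.3419994 ] 102.81930447739218
3
[[-0.04, 0.03, 3.08, 0.01, 140.0], [-0.04, 0.03, 3.08, 0.01, 140.0], [-0.04, 0.03, 3.08, 0.01, 140.0]]
skip [153 199 115  48 484] [605.09     30.96185] [-30.5943  443.79388] [-167.01965    18.411278]
skip [155 200  74  39 197] [520.9786  190.93755] [ 79.821045 -70.41955 ] [72.913086 79.582016]
((560.8677368164062, 70.91205596923828), (77.90326690673828, 43.85380172729492), 1.1734697818756104) [  1.83603878 -86.26814826]
```

send_rows:
  steps:
    - [[-0.1,0.1,3.1,0,140],[0,0,3.1,0,140],[0,0,3.0,0,140],[0,0,0,0,140],[0,0,0,0,255]]

```text
clock: 44.18
position: [581.2, -275.5, 35.2]
ee_rot: [0.001, 0.624, 0.781, 0.0]
force: [-0.3, 0.2, 0.1]
finger_gap: 37.3
grasp_force: 0.0
```

send_rows:
  steps:
    - [[0,0,0,0,255],[0,0,0,0,255],[0,0,0,0,255],[0,0,0,0,255],[0,0,0,0,255]]

```text
clock: 44.8
position: [581.0, -275.3, 34.5]
ee_rot: [0.0, 0.624, 0.781, 0.0]
force: [-1.0, 0.8, 5.6]
finger_gap: 4.6
grasp_force: 40.0
```

send_rows:
  steps:
    - [[0,0,-1,0,255],[0,0,-2.0,0,255],[0,0,-4,0,255],[0,0,-4,0,255],[0,0,0,0,255]]

```text
clock: 45.42
position: [581.7, -275.8, 147.3]
ee_rot: [0.003, 0.624, 0.781, 0.0]
force: [-0.3, 0.0, -3.4]
finger_gap: 4.8
grasp_force: 40.0
```

```bash
python3 - <<'E'
from h import *
p,a=pose(); print(p,np.degrees(a)); show(rows(p,a,[*t2w(-34,67),145],PT,n=15,g=255))
E
```

```text
[ 581.67185299 -275.8110547   147.2545177 ] 102.79249739512106
15
[[3.33, 0.32, 0.02, 0.13, 255.0], [3.34, 0.28, 0.02, 0.13, 255.0], [3.34, 0.24, 0.02, 0.13, 255.0], [3.34, 0.2, 0.02, 0.13, 255.0], [3.34, 0.16, 0.02, 0.13, 255.0], [3.35, 0.12, 0.02, 0.13, 255.0], [3.35, 0.08, 0.02, 0.13, 255.0], [3.35, 0.05, 0.02, 0.13, 255.0], [3.35, 0.01, 0.02, 0.13, 255.0], [3.35, -0.03, 0.02, 0.13, 255.0], [3.35, -0.07, 0.02, 0.13, 255.0], [3.35, -0.11, 0.02, 0.13, 255.0], [3.34, -0.15, 0.02, 0.13, 255.0], [3.34, -0.19, 0.02, 0.13, 255.0], [3.34, -0.23, 0.02, 0.13, 255.0]]
```

send_rows:
  steps:
    - [[3.35,0.3,0,0.13,255],[3.35,0.3,0,0.13,255],[3.35,0.25,0,0.13,255],[3.35,0.2,0,0.13,255],[3.35,0.15,0,0.13,255]]

```text
clock: 46.05
position: [558.2, -107.5, 142.8]
ee_rot: [-0.001, 0.646, 0.763, -0.0]
force: [-0.2, -0.5, -2.6]
finger_gap: 5.0
grasp_force: 40.0
```

send_rows:
  steps:
    - [[3.35,0.1,0,0.13,255],[3.35,0.1,0,0.13,255],[3.35,0.05,0,0.13,255],[3.35,0,0,0.13,255],[3.35,0,0,0.13,255]]

```text
clock: 46.68
position: [536.6, 58.4, 142.8]
ee_rot: [-0.001, 0.667, 0.745, -0.001]
force: [0.8, -0.0, -3.0]
finger_gap: 4.9
grasp_force: 40.0
```

send_rows:
  steps:
    - [[3.35,-0.1,0,0.13,255],[3.35,-0.1,0,0.13,255],[3.35,-0.15,0,0.13,255],[3.3,-0.2,0,0.13,255],[3.3,-0.25,0,0.13,255]]

```text
clock: 47.3
position: [514.2, 223.5, 142.8]
ee_rot: [-0.001, 0.688, 0.725, -0.001]
force: [1.1, 0.3, -2.9]
finger_gap: 4.7
grasp_force: 40.0
```

send_rows:
  steps:
    - [[0,0,0,0,255],[0,0,0,0,255],[0,0,0,0,255],[0,0,0,0,255],[0,0,0,0,255]]

```text
clock: 47.92
position: [515.3, 222.2, 144.1]
ee_rot: [0.0, 0.688, 0.725, -0.0]
force: [0.3, 1.1, -2.6]
finger_gap: 4.7
grasp_force: 40.0
```

```bash
python3 - <<'E'
from h import *
p,a=pose(); print(p,np.degrees(a),w2t(p)); show(rows(p,a,[*t2w(-34,67),60],PT,n=3,g=255))
c=cam('top')
for b in brackets(c): print(b[0].round(1),np.degrees(b[1]).round(1),b[2].round(1),b[3],b[4],'grip',gp(b).round(1))
W=cloud(c); hsv=cv2.cvtColor(c['frame'],cv2.COLOR_RGB2HSV); m=(hsv[...,0]>14)&(hsv[...,0]<28)&(hsv[...,1]>120)&(abs(W[...,2]-72)<10); m[:, :225]=0;m[:,280:]=0;m[:190]=0;m[260:]=0
v,u=np.nonzero(m); P=np.array([ray(c,x,y,72)[:2] for x,y in zip(u,v)],np.float32); r=cv2.minAreaRect(P); print(r,w2t(r[0]))
E
```

```text
[515.31633689 222.22451395 144.12163421] 93.00082733982403 [-36.59050661  67.00869469]
3
[[-0.0, 0.09, 2.8, 0.02, 255.0], [-0.0, 0.09, 2.8, 0.02, 255.0], [-0.0, 0.09, 2.8, 0.02, 255.0]]
skip [169 199  99  47 518] [601.0487  241.84607] [-175.37262  -25.87587] [   4.157654 -369.5868  ]
[ 473.1 -244.8] 20.3 89.1 160 [417. 268.] grip [ 448.2 -262.5]
((559.8228759765625, 83.61946105957031), (75.87792205810547, 68.09503936767578), 3.3697497844696045) [  1.38649067 -73.52578644]
```

send_rows:
  steps:
    - [[0,0.25,2.5,0.06,255],[0,0,2.5,0,255],[0,0,1.0,0,255],[0,0,1.0,0,255],[0,0,0.6,0,255]]

```text
clock: 48.6
position: [517.8, 222.8, 68.0]
ee_rot: [0.0, 0.69, 0.724, 0.0]
force: [-0.5, 0.3, -2.9]
finger_gap: 4.8
grasp_force: 40.0
```

send_rows:
  steps:
    - [[0,0,0.5,0,255],[0,0,0.2,0,255],[0,0,0.2,0,255],[0,0,0.1,0,255],[0,0,0,0,255]]

```text
clock: 49.22
position: [517.7, 222.8, 58.2]
ee_rot: [0.0, 0.69, 0.724, 0.0]
force: [0.3, 0.7, -3.7]
finger_gap: 4.4
grasp_force: 40.0
```

send_rows:
  steps:
    - [[0,0,0.1,0,255],[0,0,0.1,0,255],[0,0,0,0,215],[0,0,0,0,215],[0,0,0,0,215]]

```text
clock: 49.85
position: [517.8, 222.8, 56.1]
ee_rot: [0.0, 0.69, 0.724, 0.0]
force: [0.9, 0.6, -0.6]
finger_gap: 14.7
grasp_force: 0.0
```

send_rows:
  steps:
    - [[0,0,-2.0,0,215],[0,0,-4,0,215],[0,0,-4,0,140],[0,0,-4,0,140],[0,0,0,0,140]]

```text
clock: 50.48
position: [518.7, 223.1, 198.9]
ee_rot: [0.001, 0.69, 0.724, 0.002]
force: [0.4, -0.4, -0.5]
finger_gap: 39.0
grasp_force: 0.0
```

```bash
python3 - <<'E'
from h import *
p,a=pose(); print(p,np.degrees(a),w2t(p))
c=cam('top')
b=brackets(c,box=(300,640,-420,0))[0]; g=gp(b); print(b[0],np.degrees(b[1]),g); show(rows(p,a,[*g,130],np.radians(-69.4),n=18,g=140))
E
```

```text
[518.73072593 223.11392992 198.85865369] 92.73848339533521 [-33.13826492  67.73748865]
[ 473.21582 -244.84546] 20.582333 [ 448.41128957 -262.70561592]
18
[[-2.68, -0.52, 0.38, 1.8, 140.0], [-2.73, -0.09, 0.38, 1.8, 140.0], [-2.71, 0.33, 0.38, 1.8, 140.0], [-2.62, 0.75, 0.38, 1.8, 140.0], [-2.47, 1.15, 0.38, 1.8, 140.0], [-2.26, 1.53, 0.38, 1.8, 140.0], [-1.99, 1.86, 0.38, 1.8, 140.0], [-1.68, 2.15, 0.38, 1.8, 140.0], [-1.32, 2.39, 0.38, 1.8, 140.0], [-0.93, 2.56, 0.38, 1.8, 140.0], [-0.52, 2.68, 0.38, 1.8, 140.0], [-0.09, 2.73, 0.38, 1.8, 140.0], [0.34, 2.71, 0.38, 1.8, 140.0], [0.76, 2.62, 0.38, 1.8, 140.0], [1.16, 2.47, 0.38, 1.8, 140.0], [1.53, 2.26, 0.38, 1.8, 140.0], [1.87, 1.99, 0.38, 1.8, 140.0], [2.15, 1.67, 0.38, 1.8, 140.0]]
```

send_rows:
  steps:
    - [[-2.7,-0.5,0.4,1.8,140],[-2.75,-0.1,0.4,1.8,140],[-2.7,0.35,0.4,1.8,140],[-2.6,0.75,0.4,1.8,140],[-2.45,1.15,0.4,1.8,140]]

```text
clock: 51.15
position: [497.8, 86.9, 174.6]
ee_rot: [-0.0, 0.916, 0.402, -0.001]
force: [1.0, -0.5, 0.1]
finger_gap: 43.1
grasp_force: 0.0
```

send_rows:
  steps:
    - [[-2.25,1.55,0.4,1.8,140],[-2.0,1.85,0.4,1.8,140],[-1.7,2.15,0.4,1.8,140],[-1.3,2.4,0.4,1.8,140],[-0.95,2.55,0.4,1.8,140]]

```text
clock: 51.78
position: [478.2, -48.0, 154.7]
ee_rot: [-0.0, 1.0, 0.021, -0.001]
force: [-0.9, -0.6, -0.0]
finger_gap: 43.1
grasp_force: 0.0
```

send_rows:
  steps:
    - [[-0.5,2.7,0.4,1.8,140],[-0.1,2.75,0.4,1.8,140],[0.35,2.7,0.4,1.8,140],[0.75,2.6,0.4,1.8,140],[1.15,2.45,0.4,1.8,140]]

```text
clock: 52.4
position: [459.1, -182.9, 134.7]
ee_rot: [-0.0, 0.932, -0.363, -0.001]
force: [1.2, -0.8, 1.2]
finger_gap: 43.1
grasp_force: 0.0
```

send_rows:
  steps:
    - [[1.55,2.25,0.4,1.8,140],[1.85,2.0,0.3,1.8,140],[2.15,1.65,0.3,1.8,140],[0,0,0,0,140],[0,0,0,0,140]]

```text
clock: 53.02
position: [448.2, -262.4, 125.4]
ee_rot: [-0.0, 0.823, -0.567, -0.001]
force: [0.3, -0.5, -0.6]
finger_gap: 43.0
grasp_force: 0.0
```

```bash
python3 - <<'E'
from h import *
p,a=pose(); print(p,np.degrees(a),read_state()['qpos'])
show(rows(p,a,[448.4,-262.7,34],np.radians(-69.4),n=3,g=140))
c=cam('top')
for bb in ((300,640,-420,0),):
  for b in brackets(c,box=bb): print(b[0].round(1),np.degrees(b[1]).round(1),b[3])
for b in brackets(c,zt=72,box=(500,620,180,300)): print('T',w2t(b[0]),np.degrees(b[1]).round(1),b[2:])
E
```

```text
[ 448.15714642 -262.40943166  125.36773678] -69.13502497778474 [-6.56962012e-01  4.60194839e-01  1.91200457e+00  3.49998393e-05
  7.71058169e-01  2.12044240e+00]
3
[[0.01, -0.0, 3.05, 0.02, 140.0], [0.01, -0.0, 3.05, 0.02, 140.0], [0.01, -0.0, 3.05, 0.02, 140.0]]
T [-4.47165295 73.89126668] 3.9 (np.float32(89.70667), np.int32(193), array([179., 230.]))
```

send_rows:
  steps:
    - [[0,0,3.1,0.06,140],[0,0,3.0,0,140],[0,0,3.0,0,140],[0,0,0,0,140],[0,0,0,0,255]]

```text
clock: 53.7
position: [449.0, -262.9, 36.0]
ee_rot: [0.0, 0.822, -0.57, 0.0]
force: [0.3, 0.4, 0.4]
finger_gap: 37.7
grasp_force: 0.0
```

send_rows:
  steps:
    - [[0,0,0,0,255],[0,0,0,0,255],[0,0,0,0,255],[0,0,0,0,255],[0,0,0,0,255]]

```text
clock: 54.32
position: [448.5, -263.2, 35.5]
ee_rot: [0.0, 0.821, -0.57, 0.0]
force: [-1.8, -0.4, 6.9]
finger_gap: 4.6
grasp_force: 40.0
```

send_rows:
  steps:
    - [[0,0,-1,0,255],[0,0,-2.0,0,255],[0,0,-4,0,255],[0,0,-4,0,255],[0,0,0,0,255]]

```text
clock: 54.95
position: [449.4, -263.7, 147.8]
ee_rot: [0.0, 0.821, -0.57, 0.003]
force: [-0.3, -0.3, -3.1]
finger_gap: 4.6
grasp_force: 40.0
```

```bash
python3 - <<'E'
from h import *
p,a=pose(); print(p,np.degrees(a)); show(rows(p,a,[*t2w(34.5,83),145],PT,n=19,g=255))
E
```

```text
[ 449.41078292 -263.70151753  147.78988669] -69.55845232105942
19
[[-2.24, -1.6, 0.01, -1.71, 255.0], [-1.98, -1.92, 0.01, -1.71, 255.0], [-1.67, -2.19, 0.01, -1.71, 255.0], [-1.33, -2.41, 0.01, -1.71, 255.0], [-0.96, -2.58, 0.01, -1.71, 255.0], [-0.56, -2.7, 0.01, -1.71, 255.0], [-0.16, -2.75, 0.01, -1.71, 255.0], [0.25, -2.74, 0.01, -1.71, 255.0], [0.66, -2.67, 0.01, -1.71, 255.0], [1.05, -2.55, 0.01, -1.71, 255.0], [1.41, -2.36, 0.01, -1.71, 255.0], [1.75, -2.13, 0.01, -1.71, 255.0], [2.05, -1.84, 0.01, -1.71, 255.0], [2.3, -1.52, 0.01, -1.71, 255.0], [2.5, -1.16, 0.01, -1.71, 255.0], [2.64, -0.78, 0.01, -1.71, 255.0], [2.73, -0.38, 0.01, -1.71, 255.0], [2.75, 0.03, 0.01, -1.71, 255.0], [2.72, 0.44, 0.01, -1.71, 255.0]]
```

send_rows:
  steps:
    - [[-2.25,-1.6,0,-1.71,255],[-2.0,-1.9,0,-1.71,255],[-1.65,-2.2,0,-1.71,255],[-1.35,-2.4,0,-1.71,255],[-0.95,-2.6,0,-1.71,255]]

```text
clock: 55.58
position: [483.8, -128.8, 144.0]
ee_rot: [-0.0, 0.973, -0.23, -0.001]
force: [-0.2, 1.0, -2.5]
finger_gap: 4.8
grasp_force: 40.0
```

send_rows:
  steps:
    - [[-0.55,-2.7,0,-1.71,255],[-0.15,-2.75,0,-1.71,255],[0.25,-2.75,0,-1.71,255],[0.65,-2.65,0,-1.71,255],[1.05,-2.55,0,-1.71,255]]

```text
clock: 56.2
position: [519.5, 3.9, 143.9]
ee_rot: [-0.0, 0.99, 0.141, -0.001]
force: [0.4, 0.7, -3.5]
finger_gap: 4.7
grasp_force: 40.0
```

send_rows:
  steps:
    - [[1.4,-2.35,0,-1.71,255],[1.75,-2.15,0,-1.71,255],[2.05,-1.85,0,-1.71,255],[2.3,-1.5,0,-1.71,255],[2.5,-1.15,0,-1.71,255]]

```text
clock: 56.82
position: [555.1, 136.7, 143.7]
ee_rot: [-0.0, 0.87, 0.492, -0.001]
force: [1.4, -0.5, -2.5]
finger_gap: 4.7
grasp_force: 40.0
```

send_rows:
  steps:
    - [[2.65,-0.8,0,-1.71,255],[2.75,-0.4,0,-1.71,255],[2.75,0,0,-1.71,255],[2.7,0.45,0,-1.71,255],[0,0,0,0,255]]

```text
clock: 57.45
position: [582.9, 243.9, 143.4]
ee_rot: [-0.0, 0.688, 0.726, -0.001]
force: [-0.0, -1.1, -2.3]
finger_gap: 4.6
grasp_force: 40.0
```

send_rows:
  steps:
    - [[0,0,0,0,255],[0,0,0,0,255],[0,0,0,0,255],[0,0,0,0,255],[0,0,0,0,255]]

```text
clock: 58.08
position: [583.4, 242.5, 145.2]
ee_rot: [0.0, 0.689, 0.725, 0.0]
force: [0.3, -0.8, -2.9]
finger_gap: 4.6
grasp_force: 40.0
```

```bash
python3 - <<'E'
from h import *
p,a=pose(); print(p,np.degrees(a),w2t(p)); show(rows(p,a,[*t2w(34.5,82.5),60],PT,n=3,g=255))
E
```

```text
[583.37460964 242.54358475 145.17992312] 92.86439984784212 [32.34340233 84.12328862]
3
[[-0.05, 0.07, 2.84, 0.01, 255.0], [-0.05, 0.07, 2.84, 0.01, 255.0], [-0.05, 0.07, 2.84, 0.01, 255.0]]
```

send_rows:
  steps:
    - [[-0.15,0.2,2.5,0.03,255],[0,0,2.5,0,255],[0,0,1.0,0,255],[0,0,1.0,0,255],[0,0,0.6,0,255]]

```text
clock: 58.7
position: [585.6, 241.4, 69.1]
ee_rot: [0.0, 0.69, 0.724, 0.0]
force: [-0.2, -0.2, -1.3]
finger_gap: 4.6
grasp_force: 40.0
```

send_rows:
  steps:
    - [[0,0,0.5,0,255],[0,0,0.2,0,255],[0,0,0.2,0,255],[0,0,0.1,0,255],[0,0,0,0,255]]

```text
clock: 59.32
position: [585.4, 241.3, 59.2]
ee_rot: [0.0, 0.69, 0.724, 0.0]
force: [-0.1, -0.6, -2.6]
finger_gap: 4.6
grasp_force: 40.0
```

send_rows:
  steps:
    - [[0,0,0.1,0,255],[0,0,0.1,0,255],[0,0,0,0,215],[0,0,0,0,215],[0,0,0,0,215]]

```text
clock: 59.95
position: [585.4, 241.3, 57.1]
ee_rot: [0.0, 0.69, 0.724, -0.0]
force: [-0.5, -0.3, 0.4]
finger_gap: 14.6
grasp_force: 0.0
```

send_rows:
  steps:
    - [[0,0,-2.0,0,215],[0,0,-4,0,215],[0,0,-4,0,140],[0,0,-4,0,140],[5,0,0,0,140]]

```text
clock: 60.58
position: [584.8, 290.1, 200.9]
ee_rot: [0.001, 0.691, 0.723, 0.002]
force: [0.9, 0.7, -0.2]
finger_gap: 39.1
grasp_force: 0.0
```

send_rows:
  steps:
    - [[5,0,0,0,140],[5,0,0,0,140],[5,0,0,0,140],[0,0,0,0,140],[0,0,0,0,140]]

```text
clock: 61.2
position: [575.7, 440.7, 196.7]
ee_rot: [0.0, 0.69, 0.724, -0.0]
force: [0.3, -0.4, 0.3]
finger_gap: 42.9
grasp_force: 0.0
```

```bash
python3 - <<'E'
from h import *
c=cam('top'); s=cam('side')
a=cv2.resize(c['frame'][185:265,130:290],(640,320),interpolation=cv2.INTER_CUBIC); b=cv2.resize(s['frame'][220:400,140:410],(420,280),interpolation=cv2.INTER_CUBIC)
im=np.zeros((600,640,3),np.uint8); im[:320]=a; im[320:,:420]=b; cv2.imwrite('pics/f.png',im[:,:,::-1])
E
```

View pics/f.png

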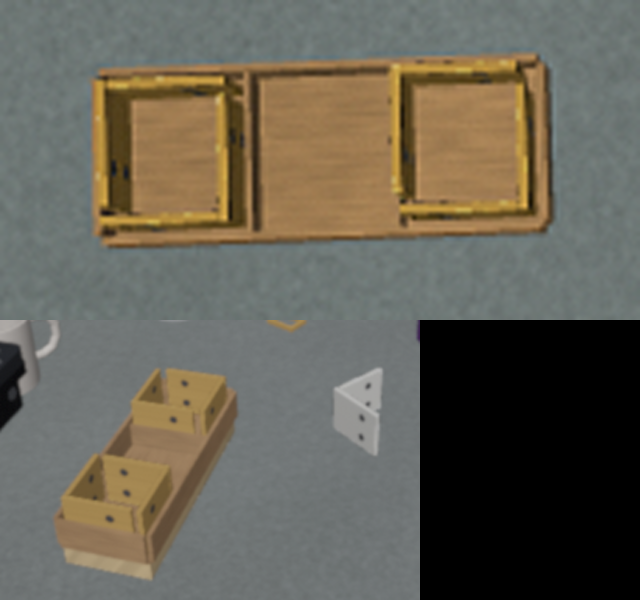

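The picture shows two closed squares in the end cells, at (165,150) and (465,140) in the top crop. All walls are upright and the middle cell is empty. I'm handing the job in.

```bash
python3 -c "
from h import *
W=None
c=cam('top')
for b in brackets(c,box=(300,640,-420,0)): print(b)
print(order.close_job())"
```

```text
the job is handed in; nothing more can be done
None
```

I handed the job in at about 61 s: all four walls are upright, and the four brackets present are packed as two interlocked pairs in the end cells, with the middle cell empty. The tape roll and buckles were not touched; I haven't seen the judge's verdict.

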